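Weigh the covered bins by hand and tip out the loaded ones

ROBOT

A 7-joint arm with a two-finger parallel gripper is mounted at the origin on the work surface. World frame = base frame: x ahead of the robot, y to its left, z up, the work surface at z = 0. Lengths are in mm, angles in rad, forces in N, time in s.
With the tool pointing down it reaches from about 425 to 975 mm from the base axis. Payload 16.7 kg.
Tool frame: the origin (TCP) lies between the finger pads; the fingertips stand 25 mm ahead of it and the grasp point (between the pads) lies 6 mm ahead of it (arm.tips_ahead is the distance from the TCP to the fingertips, in mm); x points along the fingers, y is the direction in which the jaws open and shut, and the axes are right-handed (so a half turn about x gives the same grasp; the last joint's range is limited). The gripper opens to 85 mm and grips with 20 to 120 N. Pads are 22 mm wide; open, the fingers measure 114 mm over their backs; the gripper's body (76 mm by 85 mm) begins 54 mm behind the grasp point. The pads swing forward as they close: fully open they stand 13 mm farther back than shut.
Start: joints at [1.155, 0.426, 0.074, 1.606, -0.034, 1.111, -0.067], TCP at [177.93, -651.09, 256.302] pointing down, gripper open.
Joint ranges: [-2.85, 2.85], [-0.5, 2.14], [-1.23, 1.37], [0.21, 2.46], [-1.02, 4.16], [0.16, 2.05], [-2.73, 2.73]. Speed limits (rad/s): [1.89, 1.89, 2.39, 2.39, 3.01, 3.01, 3.01].

INTERFACE

Orientations are given as a unit quaternion [x, y, z, w].
In Python, from plant import arm, imaging gives the robot as it stands. The module is installed in compiled form; this text tells all that it offers.
- The arm moves only by the shell command python3 -m jog 'ROWS' [FORCE]. ROWS is JSON, a list of rows, each a list of 3 entries, a list of its own where there are three numbers: the shift along the tool's x, y, z in m, then the turn, a rotation vector about the tool's x, y, z in degrees, then the finger opening in m, from 0 to 0.0854. A call has 1 to 5 rows; each row shifts and turns the commanded pose from where the row before left it, along the tool's axes as they then stand; what a row does not reach is not made up. A row lasts 1/8 s, in which the tool goes at most 62.5 mm and 10.7 degrees, less where a joint would pass 70% of its speed; a pose out of reach is approached as far as the arm can. A call with a gripper value outside its range is refused whole. The fingers move at their own pace and stop on an object; FORCE is the grip in N (left out, the last holds). Time passes only in rows, so rows that do not move let the fingers close. It gives the time, the measured TCP pose, the force and the opening at its end, in the units of the state.
- arm.get_obs(): the state, without advancing time (a new reading comes with each control period).
- imaging.capture(name): name is "scene" or "top" or "wrist"; returns a dict with "frame" (384x512x3 uint8, red, green, blue), "depth" (384x512 float32, mm along the optical axis (not along the pixel's ray), 0 where there is no reading), "fx", "fy", "cx", "cy" (pixels), "distortion" ([k1, k2, p1, p2, k3] as OpenCV has them; the pictures are not rectified), "eye" and "rotation" of the camera in the world. Camera axes: x right, y up, looking along -z (the intrinsics and any distortion apply to the point x, -y, -z); pixel columns grow to the right and rows downward; lengths in mm; the calibration is good to about 2 mm. A picture is of the moment at which its call begins.
- arm.finish_job(): hands the job in, once; it reports no verdict.
The state is a dict: "clock": time; "q": joint angles; "qd": joint speeds; "tau": joint torques, N m; "eef_pos": TCP position; "orientation": TCP orientation; "contact_force": force on the tool from outside, world axes, zero at the start; "moment": the same for the moment, N m; "grip_width": finger opening in mm.
Only numpy, scipy, OpenCV 4.12 (cv2) and the standard library are available. Lean on these libraries where they do the work, as an engineer would, in place of code of your own. Each camera call takes 0.05 s, during which the arm holds its last target.

TASK

Lift the three blue covered bins in turn to feel which hold a transformer; tip each loaded one forward, low over the white tray, so that its flap drops open and the transformer slides out into the tray. Never tip the empty bin: its flap must stay shut. Leave every bin standing upright where you found it, and do not disturb the other things on the bench.

Things in the scene. Friction and masses are not known exactly. Their poses are not given: they have to be found in the camera images.
- bin_1_grip (a point): centre of the upright grey grip fin on top of a covered navy blue bin, one of three alike, 86 mm above the bin's underside, over its middle. Fin 12 thick (its x) x 60 long (its y) x 40 mm high, from 66 to 106 mm above the underside. x points to the bin's back: the front, closed by a beige flap, faces -x; z is up
- bin_2_grip (a point): centre of the upright grey grip fin on top of a covered navy blue bin, one of three alike, 86 mm above the bin's underside, over its middle. Fin 12 thick (its x) x 60 long (its y) x 40 mm high, from 66 to 106 mm above the underside. x points to the bin's back: the front, closed by a beige flap, faces -x; z is up
- bin_3_grip (a point): centre of the upright grey grip fin on top of a covered navy blue bin, one of three alike, 86 mm above the bin's underside, over its middle. Fin 12 thick (its x) x 60 long (its y) x 40 mm high, from 66 to 106 mm above the underside. x points to the bin's back: the front, closed by a beige flap, faces -x; z is up
- bin_1: the whole bin of bin_1_grip, 100 (x) x 80 (y) x 66 mm high below the fin, walls 4 and floor 8 mm, opaque; origin at the centre of its underside, same axes. Empty it weighs 0.22 to 0.28 kg; loaded, with one loose toroidal transformer inside (copper disc, 60 mm across, 32 mm high, 0.25 to 0.35 kg), 0.47 to 0.63 kg. Two of the three bins are loaded, one is empty; which varies
- bin_2: the whole bin of bin_2_grip, 100 (x) x 80 (y) x 66 mm high below the fin, walls 4 and floor 8 mm, opaque; origin at the centre of its underside, same axes. Empty it weighs 0.22 to 0.28 kg; loaded, with one loose toroidal transformer inside (copper disc, 60 mm across, 32 mm high, 0.25 to 0.35 kg), 0.47 to 0.63 kg. Two of the three bins are loaded, one is empty; which varies
- bin_3: the whole bin of bin_3_grip, 100 (x) x 80 (y) x 66 mm high below the fin, walls 4 and floor 8 mm, opaque; origin at the centre of its underside, same axes. Empty it weighs 0.22 to 0.28 kg; loaded, with one loose toroidal transformer inside (copper disc, 60 mm across, 32 mm high, 0.25 to 0.35 kg), 0.47 to 0.63 kg. Two of the three bins are loaded, one is empty; which varies
- gate_1 (a joint): front flap of bin_1, 68 wide x 54 mm high: 0 rad shut, 1.75 open, sticking 54 mm out in front. Hinge at the bin's lower front edge, 50 mm ahead of its middle, 5 mm up. No latch: its weight and slight friction keep it shut while the bin is near level. Tipped front-down past about 45 degrees it drops open, by 65 the transformer slides out; then it stays open with the bin upright
- gate_2 (a joint): front flap of bin_2, 68 wide x 54 mm high: 0 rad shut, 1.75 open, sticking 54 mm out in front. Hinge at the bin's lower front edge, 50 mm ahead of its middle, 5 mm up. No latch: its weight and slight friction keep it shut while the bin is near level. Tipped front-down past about 45 degrees it drops open, by 65 the transformer slides out; then it stays open with the bin upright
- gate_3 (a joint): front flap of bin_3, 68 wide x 54 mm high: 0 rad shut, 1.75 open, sticking 54 mm out in front. Hinge at the bin's lower front edge, 50 mm ahead of its middle, 5 mm up. No latch: its weight and slight friction keep it shut while the bin is near level. Tipped front-down past about 45 degrees it drops open, by 65 the transformer slides out; then it stays open with the bin upright
- tray: open white plastic tray fixed to the bench, 220 (x) x 190 (y) x 45 mm high, walls and floor 4 mm; origin at the centre of its underside
- board_large: black circuit board 110 x 190 x 6 mm with parts up to 20 mm high, a bystander lying on the bench; origin at its underside
- board_small: black circuit board 90 x 130 x 6 mm with parts up to 20 mm high, a bystander lying on the bench; origin at its underside
- multimeter: grey hand-held meter 150 x 75 x 32 mm, a bystander lying on the bench; origin at its underside
- screwdriver: screwdriver 170 mm long, a bystander lying on the bench; origin at its underside
- adapter: black plug adapter 85 x 70 x 22 mm with a red end, a bystander lying on the bench; origin at its underside
- jar: closed amber jar 60 mm across, 85 mm high, a bystander lying on the bench; origin at its underside
- brush: cleaning brush 170 mm long, a bystander lying on the bench; origin at its underside
Not all that is in view belongs to the job. Leave any brown, green or turquoise look-alike of the bin_1 alone.

How it is judged:
By the outcome, as a careful person would: the job done as asked, in the order asked, and still so for the second after the job is handed in, with the robot touching nothing.
It also fails if it takes over 72 s, if anything falls off the work surface, if the arm or the gripper's body presses on something with over 40 N, if the wrist force passes 120 N, or if a joint passes its speed limit or range.

## Working session

There is one attempt and no reset: what is moved stays moved. The work goes in short steps, Python scripts to look and compute and a shell command to move; the robot and the scene stay as the last step left them, time stands still between calls to the robot, and variables do not carry over. Pictures are saved under pics/ and viewed, and the job is handed in when it is done.

```bash
mkdir -p pics; ls; cat > h.py <<'E'
import numpy as np, cv2
from plant import arm, imaging
def cap(n,fn=None):
    c=imaging.capture(n)
    if fn: cv2.imwrite('pics/'+fn,c['frame'][:,:,::-1])
    return c
def K(c): return np.array([[c['fx'],0,c['cx']],[0,c['fy'],c['cy']],[0,0,1.]])
def rays(c,uv):
    p=cv2.undistortPoints(np.array(uv,float).reshape(-1,1,2),K(c),np.array(c['distortion'],float)).reshape(-1,2)
    d=np.c_[p[:,0],-p[:,1],-np.ones(len(p))]
    return d@np.array(c['rotation']).T
def onplane(c,uv,z):
    d=rays(c,uv);e=np.array(c['eye']);t=(z-e[2])/d[:,2]
    return e+d*t[:,None]
def pts(c):
    H,W=c['depth'].shape
    u,v=np.meshgrid(np.arange(W),np.arange(H))
    d=rays(c,np.c_[u.ravel(),v.ravel()])
    return (np.array(c['eye'])+d*c['depth'].ravel()[:,None]).reshape(H,W,3)
E
python3 - <<'E'
from h import *
o=arm.get_obs()
for k,v in o.items(): print(k,np.round(v,3))
for n in ['scene','top','wrist']:
    c=cap(n,n+'0.png'); print(n,np.round(c['eye'],1),np.round(c['rotation'],3).tolist(),c['fx'],(c['depth']>0).mean(),c['distortion'])
    np.savez(n+'0.npz',**{k:v for k,v in c.items()})
print(arm.get_obs()['clock'])
E
```

```text
pics
clock 0.0
q [ 1.155  0.427  0.074  1.607 -0.034  1.111 -0.067]
qd [-0.001  0.002  0.     0.    -0.002  0.001 -0.   ]
tau [ 1.0000e-03 -9.4984e+01  3.7610e+00 -4.6352e+01  1.9000e-02  1.0000e-02
 -0.0000e+00]
eef_pos [ 177.834 -650.764  255.625]
orientation [-0.701 -0.094  0.701 -0.094]
contact_force [-0.622  0.67  -0.403]
moment [ 0.04  -0.015 -0.014]
grip_width 85.353
scene [1199.3  -91.7 1005.9] [0.242, 0.205, 0.632, 0.707] 364.62446457636327 0.995880126953125 [-0.05456072  0.          0.          0.          0.        ]
top [3.1300e+02 1.3000e+00 1.3248e+03] [-0.055, 0.045, 0.711, -0.7] 389.71486302594144 0.9958953857421875 [-0.07847852  0.          0.          0.          0.        ]
wrist [ 250.2 -629.9  373.4] [-0.117, 0.091, -0.6, 0.786] 284.58304831201104 0.995635986328125 [0.01056126 0.         0.         0.         0.        ]
0.15
```

```bash
sed -i 's/^from plant/from scipy.spatial.transform import Rotation as R\nfrom plant/; s/return d@np.array(c\[.rotation.\]).T/return R.from_quat(c["rotation"]).apply(d)/' h.py; python3 - <<'E'
from h import *
for n in ['scene','top','wrist']:
    c=dict(np.load(n+'0.npz')); P=pts(c); m=c['depth']>0
    print(n,np.percentile(P[m][:,2],[1,10,30,50,70,90,99]).round(1))
E
```

```text
scene [-7.556e+02 -5.043e+02 -3.100e+00 -5.000e-01  3.500e+00  1.297e+02
  4.485e+02]
top [-7.612e+02 -7.507e+02 -3.400e+00 -7.000e-01  2.200e+00  1.298e+02
  7.700e+02]
wrist [-3.984e+02 -1.000e+00  2.000e-01  1.400e+00  1.604e+02  3.062e+02
  3.244e+02]
```

View pics/top0.png

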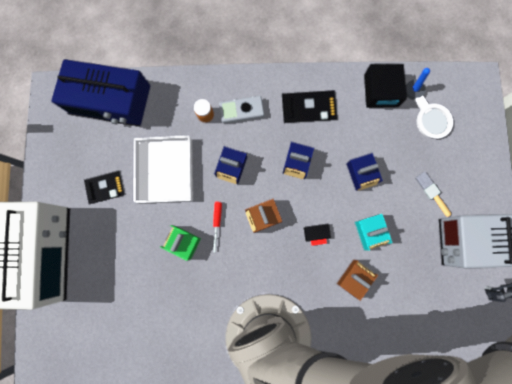

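View pics/scene0.png

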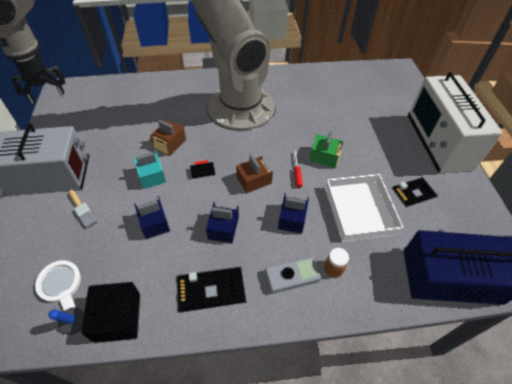

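```bash
python3 - <<'E'
from h import *
c=dict(np.load('top0.npz')); P=pts(c); f=c['frame']
cv2.imwrite('pics/topzoom.png',cv2.resize(f[120:220,120:400,::-1],None,fx=2.8,fy=2.8,interpolation=cv2.INTER_CUBIC))
hsv=cv2.cvtColor(f,cv2.COLOR_RGB2HSV)
h=P[:,:,2]
for name,(u,v) in dict(L=(231,165),M=(298,160),R=(365,172)).items():
    s=np.zeros(h.shape,bool); s[v-28:v+28,u-28:u+28]=1
    fin=s&(h>85)&(h<130)
    body=s&(h>50)&(h<85)
    q=P[fin]; r=cv2.minAreaRect(q[:,:2].astype(np.float32)); 
    rb=cv2.minAreaRect(P[body|fin][:,:2].astype(np.float32))
    print(name,fin.sum(),np.median(q[:,2]),'fin',np.round(r[0],1),np.round(r[1],1),round(r[2],1),'body',body.sum(),np.median(P[body][:,2]),np.round(rb[0],1),np.round(rb[1],1),round(rb[2],1))
    # beige
    b=s&(hsv[:,:,0]>8)&(hsv[:,:,0]<30)&(hsv[:,:,1]>50)&(hsv[:,:,2]>90)
    print('  beige',b.sum(),P[b].mean(0).round(1) if b.any() else '')
E
```

```text
L 84 103.63942060597458 fin [570.  116.2] [59.9 11.7] 70.7 body 603 64.68016056758916 [571.  116.2] [ 80.9 100.7] 70.6
  beige 126 [526.6 129.9  45.3]
M 90 103.01807472755479 fin [ 583.  -110.1] [59.7 12.5] 73.6 body 584 65.12250482112859 [ 583.5 -110.4] [ 80.1 100.4] 73.5
  beige 145 [538.  -97.3  43.1]
R 80 104.652421270344 fin [ 541.  -331.2] [12.1 56. ] 16.3 body 622 64.88971682393264 [ 541.8 -332.5] [100.1  81. ] 17.3
  beige 106 [ 497.9 -348.1   33.8]
```

View pics/topzoom.png

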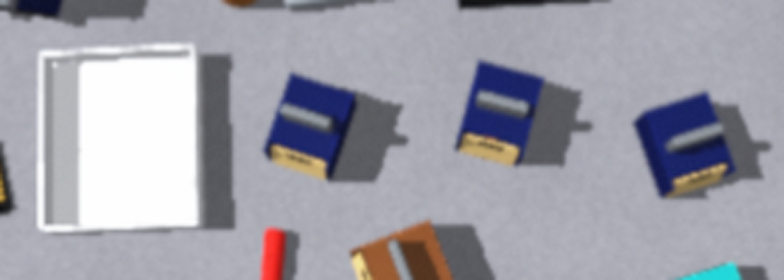

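```bash
python3 - <<'E'
from h import *
c=dict(np.load('top0.npz')); P=pts(c); f=c['frame']; h=P[:,:,2]
# tray: white region
hsv=cv2.cvtColor(f,cv2.COLOR_RGB2HSV)
w=(hsv[:,:,2]>190)&(hsv[:,:,1]<25); s=np.zeros_like(w); s[130:208,128:196]=1
q=P[s&(h>25)&(h<60)]; r=cv2.minAreaRect(q[:,:2].astype(np.float32)); print('tray rim',len(q),np.median(q[:,2]),r)
q=P[s&(h<25)&w]; print('floor',np.median(q[:,2]),q.min(0),q.max(0))
# other objects near tray
c2=dict(np.load('scene0.npz')); Q=pts(c2); h2=Q[:,:,2]
n=cv2.connectedComponentsWithStats(((h>8)&(h<400)).astype(np.uint8))
for i in range(1,n[0]):
    if n[2][i,4]>25:
        q=P[n[1]==i]; print(n[2][i],q.min(0).round(),q.max(0).round())
# scene check
for name,(u,v) in dict(L=(294,211),M=(224,220),R=(151,215)).items():
    s=np.zeros(h2.shape,bool); s[v-28:v+25,u-28:u+28]=1
    fin=s&(h2>90)&(h2<130); top=s&(h2>55)&(h2<75)
    print(name,fin.sum(),Q[fin].mean(0).round(1),Q[fin][:,2].max().round(1),cv2.minAreaRect(Q[fin][:,:2].astype(np.float32)), cv2.minAreaRect(Q[top|fin][:,:2].astype(np.float32)))
o=arm.get_obs(); print(R.from_quat(o['orientation']).as_matrix().round(3))
E
```

```text
tray rim 544 40.492700473551736 ((562.4551391601562, 349.94140625), (222.3596954345703, 190.89234924316406), 1.892103672027588)
floor 2.5887150712258062 [449.93955551 257.99339097  -8.17035057] [690.1576641  467.48141835  24.54436353]
[  51   59   99   68 4877] [715. 407.   8.] [932. 710. 170.]
[ 364   63   89   76 3107] [ 659. -662.    8.] [ 906. -358.  134.]
[219  96  45  27 906] [726.   3.   9.] [816. 157.  44.]
[286  96  14  22  83] [ 742. -123.    8.] [820. -77.  20.]
[303  99  12  11  53] [ 772. -177.    8.] [ 808. -137.   15.]
[194 100  20  22 328] [732. 179.   8.] [786. 237.  90.]
[320 109   8  11  50] [ 733. -222.    8.] [ 770. -196.   25.]
[134 136  58  67 800] [449. 252.   8.] [674. 448.  53.]
[283 141  31  38 790] [ 524. -161.    8.] [642. -59. 110.]
[214 146  33  38 826] [511.  62.   8.] [630. 169. 111.]
[347 152  36  39 874] [ 481. -384.    8.] [ 600. -280.  113.]
[416 171  35  46 454] [ 386. -627.    8.] [ 542. -518.   27.]
[ 86 181   8  19  70] [465. 597.   9.] [528. 624.  20.]
[110 188   9   9  52] [472. 510.   8.] [502. 538.  25.]
[245 198  37  35 777] [344. -49.   
[... 654 characters left out ...]
818298339844, 14.806790351867676), 71.22319030761719) ((572.445556640625, 118.0631332397461), (79.88262939453125, 102.43275451660156), 70.55746459960938)
M 114 [ 586.9 -107.3  100.8] 108.4 ((584.0612182617188, -107.1763687133789), (58.16415023803711, 16.511558532714844), 74.89997863769531) ((584.1494140625, -108.0755615234375), (80.8925552368164, 104.62405395507812), 73.48413848876953)
R 114 [ 544.4 -328.3  100.3] 108.5 ((543.477294921875, -328.7908630371094), (14.37249755859375, 57.16139602661133), 14.716269493103027) ((543.7882690429688, -329.43524169921875), (103.98796844482422, 77.30134582519531), 16.70474624633789)
[[-0.     0.264 -0.965]
 [ 0.001 -0.965 -0.264]
 [-1.    -0.001  0.   ]]
```

View pics/wrist0.png

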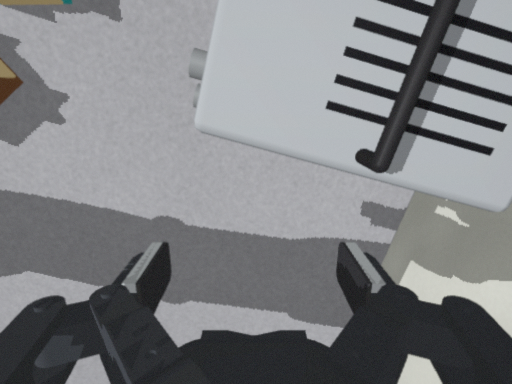

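```bash
python3 -m jog '[[[0,-0.026,-0.054],[-5,0,0],0.085],[[0,-0.030,-0.052],[-8,0,0],0.085]]'; cat > rec.py <<'E'
from h import *
import json
o=arm.get_obs(); json.dump([list(map(float,o[k])) for k in ('q','eef_pos','orientation')],open('fk.jsonl','a')); open('fk.jsonl','a').write('\n')
print(o['clock'],np.round(o['q'],3),np.round(o['eef_pos'],1))
print(R.from_quat(o['orientation']).as_matrix().round(3))
E
python3 rec.py
```

```text
clock: 0.4
eef_pos: [262.6, -564.6, 255.8]
orientation: [0.685, 0.174, -0.685, 0.174]
contact_force: [1.0, -1.6, 0.3]
grip_width: 84.9
0.4 [ 1.04   0.342 -0.01   1.727  0.004  1.073 -0.045] [ 262.6 -564.6  255.8]
[[-0.     0.476 -0.879]
 [ 0.001 -0.879 -0.476]
 [-1.    -0.    -0.   ]]
```

```bash
python3 -m jog '[[[0.01,-0.030,-0.05],[-10,0,0],0.085],[[0.01,-0.030,-0.045],[-10,0,5],0.085]]'; python3 rec.py;  python3 -m jog '[[[0.01,-0.04,-0.035],[-10,0,5],0.085],[[0.0,-0.04,-0.030],[-10,5,-5],0.085]]'; python3 rec.py;  python3 -m jog '[[[0.0,-0.04,-0.02],[-10,5,-5],0.085]]'; python3 rec.py;
```

```text
clock: 0.65
eef_pos: [310.5, -462.4, 235.7]
orientation: [0.655, 0.261, -0.634, 0.318]
contact_force: [1.4, -0.9, -0.1]
grip_width: 84.9
0.65 [ 0.974  0.219 -0.124  1.945  0.029  0.894  0.11 ] [ 310.5 -462.4  235.7]
[[ 0.059  0.745 -0.665]
 [-0.062 -0.662 -0.747]
 [-0.996  0.085  0.007]]
clock: 0.9
eef_pos: [284.1, -361.7, 214.4]
orientation: [0.615, 0.37, -0.563, 0.41]
contact_force: [-0.7, -0.5, 0.2]
grip_width: 85.2
0.9 [ 1.002  0.102 -0.206  2.143 -0.054  0.831  0.432] [ 284.1 -361.7  214.4]
[[ 0.091  0.917 -0.389]
 [-0.007 -0.39  -0.921]
 [-0.996  0.087 -0.029]]
clock: 1.02
eef_pos: [256.2, -329.0, 212.5]
orientation: [0.589, 0.451, -0.524, 0.419]
contact_force: [-0.2, -0.6, 0.6]
grip_width: 85.1
1.025 [ 1.032  0.091 -0.217  2.162 -0.094  0.931  0.63 ] [ 256.2 -329.   212.5]
[[ 0.043  0.97  -0.239]
 [ 0.092 -0.242 -0.966]
 [-0.995  0.02  -0.1  ]]
```

```bash
cat > kin.py <<'E'
import numpy as np, json, itertools
from scipy.spatial.transform import Rotation as R
from scipy.optimize import least_squares
AX=['z','y','z','y','z','y','z']
start=[[1.155,0.426,0.074,1.606,-0.034,1.111,-0.067],[177.93,-651.09,256.302],[-0.701,-0.094,0.701,-0.094]]
def data():
    return [start]+[json.loads(l) for l in open('fk.jsonl')]
def fk(p,q,s):
    # p: off(7) joint offsets, l: lengths h,a,b,c ; x-offsets 4
    Rm=R.identity(); t=np.zeros(3)
    off=p[:7]; L=p[7:11]; X=p[11:15]
    for i in range(7):
        Rm=Rm*R.from_euler(AX[i],s[i]*q[i]+off[i])
        if i in (0,2,4,6):
            t=t+Rm.apply([X[i//2],0,L[i//2]])
    # tool frame: x along flange z
    T=Rm*R.from_matrix(np.array([[0,0,-1.],[0,1,0],[1,0,0]]))
    return t,T
def res(p,s,D,reg=1):
    r=[]
    for q,x,o in D:
        t,T=fk(p,np.array(q),s)
        r+=list((t-np.array(x))); r+=list((T.inv()*R.from_quat(o)).as_rotvec()*500)
    r+=list(reg*0.2*p[11:15])+list(reg*50*p[[1,2,3,4,5]])
    return np.array(r)
def fit():
    D=data(); best=None
    for s in itertools.product([-1,1],[1],[-1,1],[-1,1],[-1,1],[-1,1],[-1,1]):
      for y0 in (0,np.pi/2,np.pi,-np.pi/2):
       for y7 in (0,np.pi/2,np.pi,-np.pi/2):
        p0=np.r_[y0,0,0,0,0,0,y7,400,500,500,300,0,0,0,0]
        r0=np.abs(res(p0,s,D)).mean()
        if best is None or True:
            c=(r0,s,p0)
            best=(best or [])+[c]
    best.sort(key=lambda c:c[0]); out=[]
    for r0,s,p0 in best[:40]:
        f=least_squares(res,p0,args=(s,D)); out.append((f.cost,s,f.x))
    out.sort(key=lambda c:c[0]); return out
if __name__=='__main__':
    o=fit()
    for c in o[:4]: print(c[0],c[1],c[2].round(3).tolist())
    r=res(o[0][2],o[0][1],data())[:-9].reshape(-1,6); print(r.round(1))
    np.savez('kin.npz',p=o[0][2],s=o[0][1])
E
python3 kin.py
```

```text
98.91277005081359 (-1, 1, -1, 1, -1, 1, -1) [-0.066, -0.016, -0.017, 0.028, 0.008, -0.009, 1.483, 156.179, 619.711, 458.734, 284.332, 29.611, -16.262, -18.003, -16.489]
98.91277005113368 (-1, 1, -1, 1, -1, 1, -1) [-0.066, -0.016, -0.017, 0.028, 0.008, -0.009, 1.483, 156.179, 619.71, 458.734, 284.331, 29.611, -16.262, -18.003, -16.488]
98.91277005592882 (-1, 1, -1, 1, -1, 1, -1) [-0.066, -0.016, -0.017, 0.028, 0.008, -0.009, 1.483, 156.179, 619.71, 458.734, 284.33, 29.611, -16.262, -18.003, -16.488]
98.91277005684864 (-1, 1, -1, 1, -1, 1, -1) [-0.066, -0.016, -0.017, 0.028, 0.008, -0.009, 1.483, 156.18, 619.71, 458.734, 284.331, 29.611, -16.262, -18.003, -16.488]
[[-0.8 -2.4 -2.   0.3 -0.4  1.1]
 [-1.5 -0.  -0.1  0.5 -0.6  1.3]
 [-3.6  2.5  1.8  0.3  2.8  1.9]
 [ 0.5  2.5  0.8 -0.5  2.7  0.1]
 [ 7.  -0.3 -0.5 -0.7 -0.3 -3.3]]
```

```bash
cat > plan.py <<'E'
from h import *
import sys
def Rtool(xdir,ydir):
    x=np.array(xdir,float);x/=np.linalg.norm(x);y=np.array(ydir,float);y-=x*(x@y);y/=np.linalg.norm(y)
    return R.from_matrix(np.c_[x,y,np.cross(x,y)])
def down(yaw): # tool y along yaw (deg), pointing down
    a=np.radians(yaw); return Rtool([0,0,-1],[np.cos(a),np.sin(a),0])
def tip(yaw,th): # bin yaw, tipped front-down th
    a=np.radians(yaw); return R.from_rotvec(-np.radians(th)*np.array([-np.sin(a),np.cos(a),0]))*down(yaw)
def rows(goals,start=None):
    """goals: list of (pos,Rot,n)"""
    if start is None:
        o=arm.get_obs(); p=np.array(o['eef_pos']); r=R.from_quat(o['orientation'])
    else: p,r=start
    out=[]
    for g,G,n in goals:
        d=(np.array(g,float)-p)/n; w=(r.inv()*G).as_rotvec()/n
        for i in range(n):
            out.append((r.inv().apply(d)/1000,np.degrees(w)))
            p=p+d; r=r*R.from_rotvec(w)
        print('-- seg')
        for s,w_ in out[-n:]: print('[[%.4f,%.4f,%.4f],[%.2f,%.2f,%.2f]]'%(*s,*w_))
    return out
E
python3 -c "
from plan import *
rows([([542.5,-331,200],down(16.9),5)])"
```

```text
-- seg
[[0.0049,0.0556,-0.0131],[-6.17,-1.06,-0.53]]
[[0.0042,0.0567,-0.0071],[-6.17,-1.06,-0.53]]
[[0.0036,0.0572,-0.0010],[-6.17,-1.06,-0.53]]
[[0.0031,0.0570,0.0051],[-6.17,-1.06,-0.53]]
[[0.0027,0.0562,0.0111],[-6.17,-1.06,-0.53]]
```

```bash
python3 -m jog '[[[0.005,0.056,-0.013],[-6,-1,-0.5],0.06],[[0.004,0.057,-0.007],[-6,-1,-0.5],0.06],[[0.004,0.057,-0.001],[-6,-1,-0.5],0.06],[[0.003,0.057,0.005],[-6,-1,-0.5],0.06],[[0.003,0.056,0.011],[-6,-1,-0.5],0.06]]'; python3 rec.py; python3 -m jog '[[[0,0,0],[0,0,0],0.06]]'; python3 rec.py; python3 -c "
from plan import *
c=cap('wrist','w1.png')
rows([([542.5,-331,200],down(16.9),1),([542.5,-331,86],down(16.9),2)])"
```

```text
clock: 1.65
eef_pos: [545.0, -337.3, 199.7]
orientation: [0.427, 0.564, -0.426, 0.564]
contact_force: [-0.1, -1.5, 0.2]
grip_width: 60.0
1.65 [ 0.722  0.446 -0.352  1.721  0.175  1.004  0.584] [ 545.  -337.3  199.7]
[[ 0.002  0.962  0.273]
 [ 0.002  0.273 -0.962]
 [-1.     0.002 -0.001]]
clock: 1.78
eef_pos: [546.9, -335.3, 198.8]
orientation: [0.428, 0.565, -0.424, 0.565]
contact_force: [-0.8, 0.1, -0.5]
grip_width: 59.9
1.775 [ 0.72   0.449 -0.354  1.72   0.173  1.003  0.584] [ 546.9 -335.3  198.8]
[[ 0.003  0.961  0.275]
 [ 0.004  0.275 -0.961]
 [-1.     0.004 -0.003]]
-- seg
[[-0.0010,-0.0006,-0.0056],[-1.13,-0.17,-0.16]]
-- seg
[[0.0570,0.0000,-0.0000],[0.00,0.00,0.00]]
[[0.0570,0.0000,-0.0000],[0.00,0.00,0.00]]
```

View pics/w1.png

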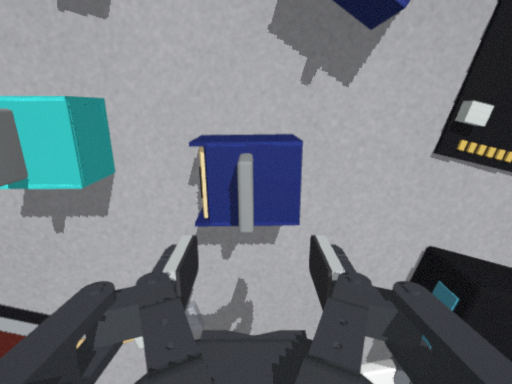

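```bash
python3 -m jog '[[[0.030,-0.0006,-0.0055],[-1,0,0],0.06],[[0.05,0,0],[0,0,0],0.06],[[0.0208,0,0],[0,0,0],0.06],[[0,0,0],[0,0,0],0.05]]'; python3 rec.py; python3 - <<'E'
from h import *
F=[];T=[]
for i in range(6):
    c=imaging.capture('wrist'); o=arm.get_obs(); F.append(o['contact_force']);T.append(o['tau'])
cv2.imwrite('pics/w2.png',c['frame'][:,:,::-1])
print(np.mean(F,0).round(2),np.std(F,0).round(2),np.mean(T,0).round(2),arm.tips_ahead)
E
```

```text
clock: 2.33
eef_pos: [540.4, -332.1, 98.5]
orientation: [0.424, 0.567, -0.422, 0.566]
contact_force: [0.1, -0.1, 0.4]
grip_width: 49.9
2.325 [ 0.7    0.554 -0.33   1.805  0.231  0.822  0.547] [ 540.4 -332.1   98.5]
[[ 0.     0.958  0.285]
 [ 0.003  0.285 -0.958]
 [-1.     0.001 -0.003]]
[ 0.3  -0.17  0.67] [0.48 0.27 0.35] [ 4.000e-02 -9.627e+01 -5.750e+00 -3.622e+01  2.000e-02 -3.000e-02
 -1.000e-02] 25.0
```

View pics/w2.png

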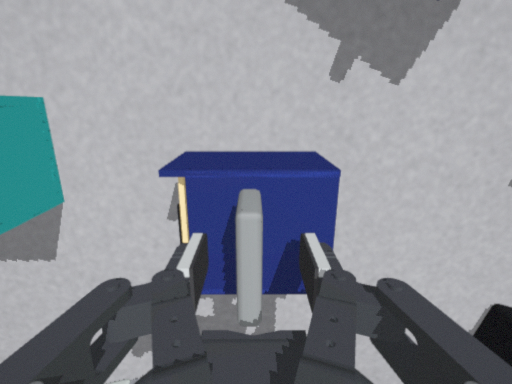

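```bash
python3 -m jog '[[[0,0,0],[0,0,0],0.0],[[0,0,0],[0,0,0],0.0],[[0,0,0],[0,0,0],0.0]]' 80; python3 -m jog '[[[-0.02,0,0],[0,0,0],0.0],[[-0.03,0,0],[0,0,0],0.0],[[0,0,0],[0,0,0],0.0],[[0,0,0],[0,0,0],0.0]]'; cat > weigh.py <<'E'
from h import *
import sys
F=[];T=[]
for i in range(6):
    c=imaging.capture(sys.argv[1]); o=arm.get_obs(); F.append(o['contact_force']);T.append(o['tau'])
cv2.imwrite('pics/'+sys.argv[2],c['frame'][:,:,::-1])
print(o['clock'],np.mean(F,0).round(2),np.std(F,0).round(2),np.mean(T,0).round(2),o['grip_width'],o['eef_pos'].round(1) if hasattr(o['eef_pos'],'round') else o['eef_pos'])
E
python3 weigh.py scene s1.png; python3 rec.py
```

```text
clock: 3.0
eef_pos: [541.1, -332.1, 99.1]
orientation: [0.423, 0.567, -0.421, 0.567]
contact_force: [-2.1, 0.5, 0.4]
grip_width: 11.0
clock: 3.5
eef_pos: [541.0, -332.0, 149.0]
orientation: [0.424, 0.567, -0.421, 0.567]
contact_force: [-0.5, -0.3, -5.7]
grip_width: 10.9
3.8 [ 0.03 -0.15 -4.85] [0.41 0.45 0.74] [ 4.000e-02 -9.871e+01 -6.180e+00 -4.213e+01 -0.000e+00 -0.000e+00
  0.000e+00] 11.032362929195866 [ 541.1 -331.9  148.6]
3.8 [ 0.713  0.494 -0.347  1.775  0.202  0.908  0.571] [ 541.1 -331.9  148.6]
[[ 0.002  0.958  0.286]
 [ 0.003  0.286 -0.958]
 [-1.     0.002 -0.002]]
```

View pics/s1.png

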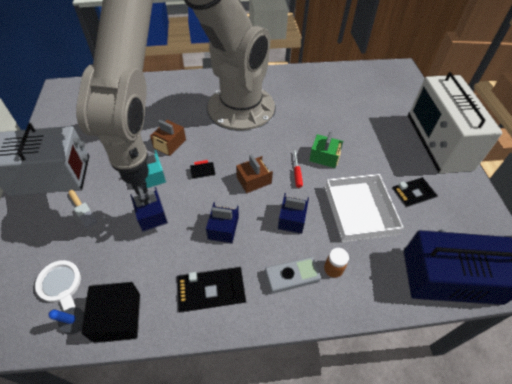

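```bash
python3 -m jog '[[[0.03,0,0],[0,0,0],0.0],[[0.016,0,0],[0,0,0],0.0],[[0.004,0,0],[0,0,0],0.0],[[0,0,0],[0,0,0],0.0]]'; python3 -m jog '[[[0,0,0],[0,0,0],0.05],[[0,0,0],[0,0,0],0.05]]'; python3 -c "
from plan import *
S=(np.array([541.,-332,98.8]),down(16.6))
rows([([541,-332,170],down(16.6),2),([583.7,-109,170],down(-16.5),5),([583.7,-109,98.5],down(-16.5),2)],S)"
```

```text
clock: 4.3
eef_pos: [541.5, -331.9, 99.5]
orientation: [0.423, 0.567, -0.421, 0.567]
contact_force: [0.3, -0.3, -5.4]
grip_width: 10.8
clock: 4.55
eef_pos: [541.9, -332.2, 99.6]
orientation: [0.424, 0.567, -0.421, 0.568]
contact_force: [-0.2, 0.4, -0.6]
grip_width: 46.3
-- seg
[[-0.0356,0.0000,0.0000],[0.00,0.00,0.00]]
[[-0.0356,0.0000,0.0000],[0.00,0.00,0.00]]
-- seg
[[0.0000,0.0209,-0.0403],[6.62,0.00,0.00]]
[[0.0000,0.0161,-0.0424],[6.62,0.00,0.00]]
[[0.0000,0.0111,-0.0440],[6.62,0.00,0.00]]
[[0.0000,0.0060,-0.0450],[6.62,0.00,0.00]]
[[0.0000,0.0008,-0.0454],[6.62,0.00,0.00]]
-- seg
[[0.0358,0.0000,-0.0000],[0.00,0.00,0.00]]
[[0.0358,0.0000,-0.0000],[0.00,0.00,0.00]]
```

```bash
python3 -m jog '[[[-0.035,0,0],[0,0,0],0.05],[[-0.036,0,0],[0,0,0],0.05],[[0,0.021,-0.040],[6.6,0,0],0.05],[[0,0.016,-0.042],[6.6,0,0],0.05],[[0,0.011,-0.044],[6.6,0,0],0.05]]'; python3 rec.py;python3 -m jog '[[[0,0.006,-0.045],[6.6,0,0],0.05],[[0,0.001,-0.045],[6.7,0,0],0.05],[[0,0,0],[0,0,0],0.05]]'; python3 rec.py; python3 -c "
from plan import *
rows([([583.7,-109,170],down(-16.5),1)])
c=cap('wrist','w3.png')"
```

```text
clock: 5.18
eef_pos: [567.1, -197.9, 171.0]
orientation: [0.516, 0.485, -0.513, 0.485]
contact_force: [0.0, -0.0, -0.3]
grip_width: 50.2
5.175 [ 0.482  0.412 -0.318  1.841  0.156  0.909  0.033] [ 567.1 -197.9  171. ]
[[ 0.003  0.998 -0.059]
 [ 0.002 -0.059 -0.998]
 [-1.     0.003 -0.002]]
clock: 5.55
eef_pos: [584.8, -106.0, 171.3]
orientation: [0.567, 0.425, -0.564, 0.424]
contact_force: [0.3, -0.3, -0.1]
grip_width: 50.3
5.55 [ 0.311  0.4   -0.299  1.857  0.142  0.902 -0.337] [ 584.8 -106.   171.3]
[[ 0.004  0.96  -0.279]
 [ 0.003 -0.279 -0.96 ]
 [-1.     0.003 -0.004]]
-- seg
[[0.0013,-0.0002,0.0032],[0.28,-0.25,-0.14]]
```

View pics/w3.png

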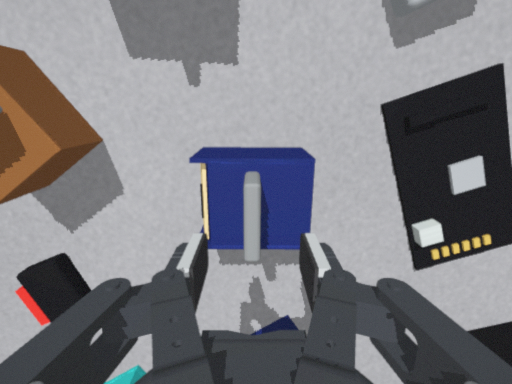

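```bash
python3 -m jog '[[[0.04,0,0.003],[0.3,0,0],0.05],[[0.033,0,0],[0,0,0],0.05],[[0,0,0],[0,0,0],0.05],[[0,0,0],[0,0,0],0.0],[[0,0,0],[0,0,0],0.0]]'; python3 rec.py;python3 -m jog '[[[0,0,0],[0,0,0],0.0],[[-0.02,0,0],[0,0,0],0],[[-0.03,0,0],[0,0,0],0],[[0,0,0],[0,0,0],0],[[0,0,0],[0,0,0],0]]'; python3 weigh.py wrist w4.png
```

```text
clock: 6.22
eef_pos: [583.8, -113.4, 99.3]
orientation: [0.569, 0.421, -0.566, 0.422]
contact_force: [-7.1, 1.7, 4.0]
grip_width: 14.3
6.225 [ 0.301  0.492 -0.276  1.904  0.184  0.766 -0.368] [ 583.8 -113.4   99.3]
[[ 0.004  0.957 -0.289]
 [ 0.002 -0.289 -0.957]
 [-1.     0.004 -0.003]]
clock: 6.85
eef_pos: [582.7, -113.2, 147.7]
orientation: [0.569, 0.422, -0.566, 0.422]
contact_force: [0.3, -0.1, -5.8]
grip_width: 11.0
7.15 [ 0.59 -0.14 -6.05] [0.47 0.35 0.48] [ 5.000e-02 -9.138e+01 -4.060e+00 -4.103e+01 -1.000e-02 -1.000e-02
  0.000e+00] 11.173833836213802 [ 582.8 -113.1  147.2]
```

View pics/w4.png

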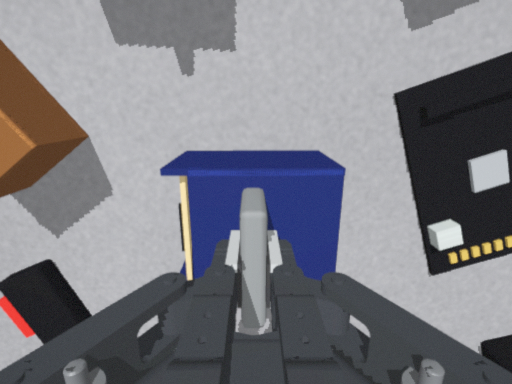

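```bash
python3 -m jog '[[[0.03,0,0],[0,0,0],0.0],[[0.014,0,0],[0,0,0],0.0],[[0.005,0,0],[0,0,0],0.0],[[0,0,0],[0,0,0],0.0]]'; python3 -m jog '[[[0,0,0],[0,0,0],0.05],[[0,0,0],[0,0,0],0.05]]'; python3 -c "
from plan import *
S=(np.array([583,-113,98.8]),down(-16.8))
rows([([583,-113,170],down(-16.8),2),([571.5,117,170],down(-19.4),5)],S)"
```

```text
clock: 7.65
eef_pos: [583.3, -113.0, 99.3]
orientation: [0.569, 0.422, -0.566, 0.422]
contact_force: [0.0, -0.2, -5.6]
grip_width: 11.0
clock: 7.9
eef_pos: [583.7, -113.1, 99.4]
orientation: [0.569, 0.422, -0.566, 0.422]
contact_force: [-0.3, 0.1, 0.8]
grip_width: 46.7
-- seg
[[-0.0356,0.0000,0.0000],[0.00,0.00,0.00]]
[[-0.0356,0.0000,0.0000],[0.00,0.00,0.00]]
-- seg
[[0.0000,-0.0155,-0.0434],[0.52,0.00,0.00]]
[[0.0000,-0.0159,-0.0432],[0.52,0.00,0.00]]
[[0.0000,-0.0163,-0.0431],[0.52,0.00,0.00]]
[[0.0000,-0.0167,-0.0429],[0.52,0.00,0.00]]
[[0.0000,-0.0171,-0.0428],[0.52,0.00,0.00]]
```

```bash
python3 -m jog '[[[-0.035,0,0],[0,0,0],0.05],[[-0.036,0,0],[0,0,0],0.05],[[0,-0.0155,-0.0435],[0.5,0,0],0.05],[[0,-0.016,-0.043],[0.5,0,0],0.05],[[0,-0.0165,-0.043],[0.5,0,0],0.05]]'; python3 rec.py;python3 -m jog '[[[0,-0.0167,-0.043],[0.5,0,0],0.05],[[0,-0.017,-0.043],[0.6,0,0],0.05],[[0,0,0],[0,0,0],0.05]]'; python3 rec.py; python3 -c "
from plan import *
rows([([571.5,117,170],down(-19.4),1)])
c=cap('wrist','w5.png')"
```

```text
clock: 8.52
eef_pos: [575.7, 26.0, 170.7]
orientation: [0.575, 0.414, -0.572, 0.414]
contact_force: [0.3, 0.6, -0.3]
grip_width: 49.8
8.525 [ 0.117  0.378 -0.337  1.897  0.156  0.888 -0.615] [575.7  26.  170.7]
[[ 0.004  0.949 -0.314]
 [ 0.002 -0.314 -0.949]
 [-1.     0.003 -0.003]]
clock: 8.9
eef_pos: [570.6, 121.3, 170.8]
orientation: [0.578, 0.411, -0.574, 0.41]
contact_force: [-0.6, -1.1, -0.0]
grip_width: 49.4
8.9 [-0.027  0.391 -0.362  1.88   0.17   0.896 -0.803] [570.6 121.3 170.8]
[[ 0.003  0.945 -0.326]
 [ 0.004 -0.326 -0.945]
 [-1.     0.002 -0.005]]
-- seg
[[0.0008,0.0023,0.0037],[0.35,-0.27,-0.10]]
```

View pics/w5.png

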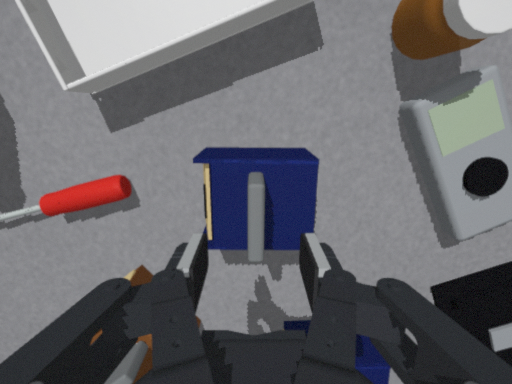

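```bash
python3 -m jog '[[[0.04,0.002,0.0035],[0.3,0,0],0.05],[[0.0325,0,0],[0,0,0],0.05],[[0,0,0],[0,0,0],0.05],[[0,0,0],[0,0,0],0.0],[[0,0,0],[0,0,0],0.0]]'; python3 rec.py;python3 -m jog '[[[0,0,0],[0,0,0],0.0],[[-0.02,0,0],[0,0,0],0],[[-0.03,0,0],[0,0,0],0],[[0,0,0],[0,0,0],0],[[0,0,0],[0,0,0],0]]'; python3 weigh.py wrist w6.png; python3 kin.py
```

```text
clock: 9.57
eef_pos: [572.6, 113.1, 99.3]
orientation: [0.58, 0.407, -0.576, 0.407]
contact_force: [-5.5, 2.0, 3.2]
grip_width: 14.1
9.575 [-0.041  0.484 -0.333  1.927  0.221  0.761 -0.842] [572.6 113.1  99.3]
[[ 0.004  0.942 -0.337]
 [ 0.003 -0.337 -0.942]
 [-1.     0.003 -0.004]]
clock: 10.2
eef_pos: [571.7, 112.9, 148.2]
orientation: [0.579, 0.407, -0.577, 0.407]
contact_force: [0.1, -0.8, -1.9]
grip_width: 10.8
10.5 [-0.12  0.14 -2.44] [0.53 0.62 0.42] [ 6.000e-02 -8.734e+01 -5.040e+00 -3.952e+01  0.000e+00 -1.000e-02
  0.000e+00] 11.031352918803213 [571.4 113.  147.3]
Still running in the background as job /tmp/bash_jobs.1000/292b99e662cf (pid 1080). You'll get a notice when it ends.
```

```bash
kill -- -$(cat /tmp/bash_jobs.1000/292b99e662cf/pid); python3 -m jog '[[[0.03,0,0],[0,0,0],0.0],[[0.014,0,0],[0,0,0],0.0],[[0.005,0,0],[0,0,0],0.0],[[0,0,0],[0,0,0],0.0]]'; python3 -m jog '[[[0,0,0],[0,0,0],0.05],[[0,0,0],[0,0,0],0.05],[[-0.035,0,0],[0,0,0],0.05],[[-0.036,0,0],[0,0,0],0.05]]'; python3 rec.py
cat > kin2.py <<'E'
import numpy as np, json
from scipy.spatial.transform import Rotation as R
from scipy.optimize import least_squares
from kin import data
S=np.array([-1,1,-1,1,-1,1,-1.]); AX='zyzyzyz'
TF=R.from_matrix(np.array([[0,0,-1.],[0,1,0],[1,0,0]]))
def fk(p,q):
    # p: 7 joint offs, then 7 link vectors (after each joint) 
    Rm=R.identity(); t=np.zeros(3); V=p[7:28].reshape(7,3)
    for i in range(7):
        Rm=Rm*R.from_euler(AX[i],S[i]*q[i]+p[i]); t=t+Rm.apply(V[i])
    return t,Rm*TF
p0=np.zeros(28); p0[6]=np.pi/2
for i,l in ((0,156),(2,620),(4,459),(6,284)): p0[7+3*i+2]=l
def res(p,D):
    r=[]
    for q,x,o in D:
        t,T=fk(p,np.array(q)); r+=list(t-np.array(x)); r+=list((T.inv()*R.from_quat(o)).as_rotvec()*500)
    return np.array(r+list(0.02*(p[7:]-p0[7:]))+list(50*(p[:7]-p0[:7])))
if __name__=='__main__':
    D=data(); f=least_squares(res,p0,args=(D,)); p=f.x; print(f.cost,p[:7].round(3)); print(p[7:].reshape(7,3).round(0).tolist())
    print(f.fun[:6*len(D)].reshape(-1,6).round(1)); np.save('p.npy',p)
E
time timeout 100 python3 kin2.py
```

```text
clock: 11.0
eef_pos: [571.8, 113.3, 99.1]
orientation: [0.579, 0.408, -0.577, 0.407]
contact_force: [0.1, -1.0, -2.4]
grip_width: 11.1
clock: 11.5
eef_pos: [571.5, 113.0, 170.6]
orientation: [0.579, 0.408, -0.577, 0.407]
contact_force: [0.6, -0.4, -0.2]
grip_width: 49.6
11.5 [-0.015  0.391 -0.36   1.88   0.171  0.898 -0.8  ] [571.5 113.  170.6]
[[ 0.002  0.942 -0.336]
 [ 0.002 -0.336 -0.942]
 [-1.     0.001 -0.003]]
4.013841779339859 [ 0.     0.    -0.    -0.     0.     0.     1.571]
[[-0.0, -14.0, 279.0], [0.0, -14.0, -33.0], [-0.0, -18.0, 587.0], [-1.0, -18.0, 17.0], [1.0, 0.0, 476.0], [-0.0, 0.0, 13.0], [-0.0, 0.0, 297.0]]
[[-0.2 -0.1  0.  -0.1  0.1  0.1]
 [ 0.2  0.  -0.   0.  -0.  -0. ]
 [-0.1  0.3  0.   0.  -0.  -0. ]
 [-0.1  0.1  0.   0.  -0.  -0. ]
 [ 0.1 -0.2 -0.   0.  -0.  -0. ]
 [-0.   0.   0.   0.  -0.  -0. ]
 [-0.1  0.   0.   0.  -0.  -0. ]
 [ 0.1 -0.1 -0.   0.   0.   0. ]
 [ 0.  -0.  -0.   0.   0.   0. ]
 [ 0.   0.   0.   0.  -0.  -0. ]
 [ 0.   0.   0.   0.  -0.  -0. ]
 [ 0.1 -0.  -0.   0.   0.  -0. ]
 [-0.   0.   0.   0.  -0.  -0. ]
 [-0.1 -0.   0.   0.  -0.   0. ]
 [ 0.1 -0.  -0.   0.   0.  -0. ]
 [-0.  -0.   0.   0.  -0.   0. ]]
real	0m1.917s
user	0m1.934s
sys	0m0.114s
```

```bash
cat > ik.py <<'E'
from kin2 import *
from plan import tip,down
P=np.load('p.npy')
LO=np.array([-2.85,-0.5,-1.23,0.21,-1.02,0.16,-2.73]);HI=np.array([2.85,2.14,1.37,2.46,4.16,2.05,2.73])
def err(q,x,T):
    t,r=fk(P,q); return np.r_[t-x,(r.inv()*T).as_rotvec()*300]
def ik(q0,x,T,w=0.5):
    f=least_squares(lambda q:np.r_[err(q,x,T),w*(q-q0)],np.clip(q0,LO+.01,HI-.01),bounds=(LO,HI)); e=err(f.x,x,T)
    return f.x,np.linalg.norm(e[:3]),np.degrees(np.linalg.norm(e[3:])/300)
def marg(q): return np.min(np.r_[q-LO,HI-q])
E
cat > t.py <<'E'
from ik import *
qL=np.array([-0.015,0.391,-0.36,1.88,0.171,0.898,-0.8])
for psi in (15,30,45,60,75,90):
  for ox in (45,-45):
    a=np.radians(psi); bx=np.array([np.cos(a),np.sin(a),0])
    land=np.array([562+ox,350,0]); th0=70
    bo=land+bx*55; bo[2]=118
    q=qL.copy(); out=[]
    th=np.arange(0,th0+1,5); ok=True; 
    # carry upright above, then tip
    x=bo+np.array([0,0,99.])
    tcp0=x.copy(); tcp0[2]=250
    tl,_=fk(P,q)
    for s in np.linspace(0,1,12): q,e,r=ik(q,tl+(tcp0-tl)*s,down(-20+(psi+20)*s))
    out.append((e,r,marg(q)))
    mm=9
    for t in th:
        tr=np.radians(t); up=np.array([0,0,1.])
        z=bo+np.array([0,0,40*(1-t/70)]); z=z+99*(-bx*np.sin(tr)+up*np.cos(tr))
        qn,e,r=ik(q,z,tip(psi,t)); dq=np.abs(qn-q).max(); q=qn; mm=min(mm,marg(q))
        if t in(0,45,60,65,70): out.append((t,round(e,1),round(r,1),round(marg(q),2)))
    print(psi,ox,out,q.round(2))
E
python3 t.py
```

```text
15 45 [(np.float64(7.181957864904861e-05), np.float64(1.919725133256491e-05), np.float64(0.7396306019180096)), (np.int64(0), np.float64(0.0), np.float64(0.0), np.float64(0.74)), (np.int64(45), np.float64(0.0), np.float64(0.0), np.float64(0.28)), (np.int64(60), np.float64(0.0), np.float64(0.0), np.float64(0.09)), (np.int64(65), np.float64(0.0), np.float64(0.0), np.float64(0.0)), (np.int64(70), np.float64(0.0), np.float64(0.0), np.float64(0.0))] [-0.41  0.63 -0.57  2.37  2.42  1.26 -2.73]
15 -45 [(np.float64(4.394640296177411e-05), np.float64(1.2434376287760475e-05), np.float64(0.6989997106957339)), (np.int64(0), np.float64(0.0), np.float64(0.0), np.float64(0.7)), (np.int64(45), np.float64(0.0), np.float64(0.0), np.float64(0.17)), (np.int64(60), np.float64(0.0), np.float64(0.0), np.float64(0.02)), (np.int64(65), np.float64(0.0), np.float64(0.0), np.float64(0.0)), (np.int64(70), np.float64(3.3), np.float64(0.4), np.float64(0.0))] [-0.08  0.99 -1.23  2.46  2.36  1.76 -2.38]
30 45 [(np.float64(7.749298882187923e-05), np.float64(2.1517974740251588e-05), np.float64(0.6853124022202358)), (np
[... 4116 characters left out ...]
oat64(0.0), np.float64(0.0)), (np.int64(65), np.float64(0.0), np.float64(0.0), np.float64(0.0)), (np.int64(70), np.float64(0.0), np.float64(0.0), np.float64(0.0))] [ 0.69  1.18 -1.23  1.87 -0.34  0.5   1.81]
90 -45 [(np.float64(6.842322935797081e-05), np.float64(2.6211249084208975e-05), np.float64(0.41292230437628896)), (np.int64(0), np.float64(0.0), np.float64(0.0), np.float64(0.41)), (np.int64(45), np.float64(0.0), np.float64(0.0), np.float64(0.0)), (np.int64(60), np.float64(0.0), np.float64(0.0), np.float64(0.0)), (np.int64(65), np.float64(0.0), np.float64(0.0), np.float64(0.0)), (np.int64(70), np.float64(0.0), np.float64(0.0), np.float64(0.0))] [ 0.75  1.12 -1.23  2.07 -0.57  0.39  2.03]
```

```bash
cat > t2.py <<'E'
from ik import *
rng=np.random.default_rng(0)
def solve(x,T,n=25):
    best=[]
    for i in range(n):
        q0=rng.uniform(LO,HI); mid=(LO+HI)/2
        f=least_squares(lambda q:err(q,x,T),q0,bounds=(LO,HI),max_nfev=60)
        if np.linalg.norm(f.fun)<1:
            q=f.x
            # improve margin in null space
            for k in range(15):
                q1=q+0.15*(mid-q)*np.array([0,.5,1,1,1,1,1]); f=least_squares(lambda qq:np.r_[err(qq,x,T),2*(qq-q1)],np.clip(q1,LO,HI),bounds=(LO,HI),max_nfev=20)
                e=err(f.x,x,T)
                if np.linalg.norm(e)<3 : 
                    if marg(f.x)<marg(q)-1e-3: break
                    q=f.x
            best.append((marg(q),q))
    best.sort(key=lambda b:-b[0]); return best
for psi in (-60,-30,0,30,60,90,110,130):
    a=np.radians(psi); bx=np.array([np.cos(a),np.sin(a),0]); t=68; tr=np.radians(t)
    bo=np.array([562,350,0])+bx*55; bo[2]=118
    x=bo+99*(-bx*np.sin(tr)+np.array([0,0,np.cos(tr)]))
    b=solve(x,tip(psi,t))
    seen=[]
    for m,q in b:
        if all(np.abs(q-s).max()>.6 for s in seen): seen.append(q); print(psi,round(m,2),q.round(2))
        if len(seen)>=4: break
E
time python3 t2.py
```

```text
-60 0.55 [-1.59  1.05  0.81  1.6   0.39  1.26 -2.18]
-30 0.21 [-1.63  0.8   0.6   2.    1.02  0.93 -2.52]
-30 0.09 [-0.47  0.93 -0.97  1.93  1.64  1.92 -2.64]
0 0.17 [-0.29  0.81 -1.    2.29  2.04  1.63 -2.55]
0 0.08 [-2.02  1.26  1.26  2.38  3.02  0.28  1.81]
30 0.0 [ 0.26  0.93 -1.22  2.46  2.67  1.26 -2.2 ]
60 0.09 [ 0.61  0.9  -1.14  2.32  3.52  0.47 -2.47]
60 0.06 [-0.95  0.75  0.76  2.4   3.94  1.42  2.67]
60 0.01 [-1.25  1.42  1.36  2.41  3.67  2.02  2.09]
90 0.15 [ 0.64  0.99 -1.08  1.98 -0.77  0.51  2.16]
110 0.38 [ 0.41  0.95 -0.84  1.72 -0.64  0.98  2.14]
130 0.49 [ 0.23  1.02 -0.74  1.45 -0.48  1.35  2.13]
real	1m34.131s
user	1m33.198s
sys	0m0.159s
```

```bash
cat > t3.py <<'E'
from ik import *
def chain(q):
    Rm=R.identity(); t=np.zeros(3); V=P[7:28].reshape(7,3); o=[]
    for i in range(7):
        Rm=Rm*R.from_euler(AX[i],S[i]*q[i]+P[i]); t=t+Rm.apply(V[i]); o.append(t.copy())
    return o
def pose(land,psi,t,zo):
    a=np.radians(psi); bx=np.array([np.cos(a),np.sin(a),0]); tr=np.radians(t)
    bo=np.array([land[0],land[1],0])+bx*land[2]; bo[2]=zo
    return bo+99*(-bx*np.sin(tr)+np.array([0,0,np.cos(tr)])),tip(psi,t)
if __name__=='__main__':
  qR=np.array([0.713,0.494,-0.347,1.775,0.202,0.908,0.571])
  for psi in (100,110,120,130):
   for ox in (45,-45):
    q=qR.copy(); land=(562+ox,350,55)
    x0=np.array([541,-332,149.]); x1=np.array([560,-330,240.])
    xe,_=pose(land,psi,0,141)
    seq=[(x0+(x1-x0)*s,down(16.6)) for s in np.linspace(0,1,5)]
    seq+=[(x1+(xe-x1)*s,down(16.6+(psi-16.6)*s)) for s in np.linspace(0,1,30)[1:]]
    for t in range(4,73,4): seq.append(pose(land,psi,t,141-23*min(1,t/60)))
    mx=0;mm=9;log=[]
    for i,(x,T) in enumerate(seq):
        qn,e,r=ik(q,x,T); mx=max(mx,np.abs(qn-q).max()); q=qn
        m=marg(q); mm=min(mm,m)
        if e>1 or r>.5: log.append((i,round(e,1),round(r,1)))
        if i in(33,len(seq)-1): print(psi,ox,i,q.round(2),round(m,2))
    print('   min marg',round(mm,2),'max dq',round(mx,3),log); 
    print('   elbow..',[c.round(0).tolist() for c in (chain(q)[2],chain(q)[4])])
E
python3 t3.py
```

```text
100 45 33 [-0.18  0.63 -0.79  1.46  0.46  1.24  0.73] 0.44
100 45 51 [ 0.65  1.25 -1.23  1.73 -0.22  0.73  1.78] 0.0
   min marg 0.0 max dq 0.084 []
   elbow.. [[402.0, -349.0, 438.0], [665.0, 21.0, 244.0]]
100 -45 33 [-0.16  0.53 -0.84  1.64  0.42  1.16  0.63] 0.39
100 -45 51 [ 0.72  1.19 -1.23  1.94 -0.33  0.61  1.89] 0.0
   min marg 0.0 max dq 0.098 []
   elbow.. [[370.0, -369.0, 468.0], [575.0, 21.0, 245.0]]
110 45 33 [-0.15  0.63 -0.82  1.49  0.47  1.23  0.88] 0.41
110 45 51 [ 0.58  1.28 -1.23  1.58 -0.14  0.96  1.76] 0.0
   min marg 0.0 max dq 0.062 []
   elbow.. [[430.0, -322.0, 419.0], [721.0, 36.0, 244.0]]
110 -45 33 [-0.14  0.52 -0.88  1.66  0.43  1.16  0.79] 0.35
110 -45 51 [ 0.65  1.23 -1.23  1.81 -0.21  0.83  1.82] 0.0
   min marg 0.0 max dq 0.073 []
   elbow.. [[398.0, -348.0, 449.0], [631.0, 36.0, 244.0]]
120 45 33 [-0.13  0.62 -0.85  1.51  0.49  1.23  1.04] 0.38
120 45 51 [ 0.49  1.32 -1.23  1.43 -0.08  1.18  1.76] 0.0
   min marg 0.0 max dq 0.058 []
   elbow.. [[460.0, -287.0, 401.0], [774.0, 60.0, 244.0]]
120 -45 33 [-0.12  0.52 -0.91  1.68  0.44  1.16  0.95] 0.32
120 -45 51 [ 0.57  1.26 -1.23  1.67 -0.13  1.04  1.8 ] 0.0
   min marg 0.0 max dq 0.066 []
   elbow.. [[429.0, -319.0, 431.0], [684.0, 60.0, 244.0]]
130 45 33 [-0.1   0.62 -0.89  1.53  0.5   1.23  1.2 ] 0.34
130 45 51 [ 0.39  1.33 -1.19  1.28 -0.08  1.39  1.81] 0.04
   min marg 0.04 max dq 0.052 []
   elbow.. [[489.0, -237.0, 397.0], [822.0, 94.0, 244.0]]
130 -45 33 [-0.09  0.51 -0.94  1.7   0.45  1.16  1.11] 0.29
130 -45 51 [ 0.48  1.29 -1.22  1.54 -0.08  1.24  1.82] 0.01
   min marg 0.01 max dq 0.061 []
   elbow.. [[460.0, -279.0, 419.0], [732.0, 94.0, 244.0]]
```

```bash
python3 -c "
from plan import *
rows([([583.2,-112.5,170],down(-16.8),5),([583.2,-112.5,98.8],down(-16.8),2)])"
```

```text
-- seg
[[0.0000,0.0174,0.0417],[-0.57,-0.03,-0.01]]
[[0.0000,0.0170,0.0419],[-0.57,-0.03,-0.01]]
[[0.0001,0.0165,0.0420],[-0.57,-0.03,-0.01]]
[[0.0001,0.0161,0.0422],[-0.57,-0.03,-0.01]]
[[0.0001,0.0157,0.0423],[-0.57,-0.03,-0.01]]
-- seg
[[0.0356,0.0000,-0.0000],[-0.00,0.00,0.00]]
[[0.0356,0.0000,-0.0000],[-0.00,0.00,0.00]]
```

```bash
python3 -m jog '[[[0,0.0174,0.0417],[-0.6,0,0],0.05],[[0,0.017,0.042],[-0.6,0,0],0.05],[[0,0.0165,0.042],[-0.6,0,0],0.05],[[0,0.016,0.042],[-0.6,0,0],0.05],[[0,0.0157,0.0423],[-0.5,0,0],0.05]]'; python3 -m jog '[[[0,0,0],[0,0,0],0.05]]'; python3 -c "
from plan import *
rows([([583.2,-112.5,98.8],down(-16.8),2)]); cap('wrist','w7.png')"
```

```text
clock: 12.12
eef_pos: [583.6, -113.9, 169.7]
orientation: [0.569, 0.422, -0.566, 0.422]
contact_force: [-0.0, -0.2, 0.4]
grip_width: 49.9
clock: 12.25
eef_pos: [583.3, -116.6, 169.4]
orientation: [0.57, 0.42, -0.568, 0.421]
contact_force: [0.5, 0.6, -0.3]
grip_width: 49.9
-- seg
[[0.0353,-0.0007,-0.0019],[-0.14,-0.04,-0.06]]
[[0.0353,-0.0007,-0.0019],[-0.14,-0.04,-0.06]]
```

View pics/w7.png

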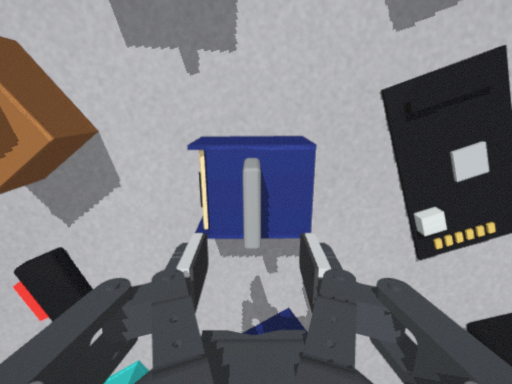

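```bash
python3 -m jog '[[[0.04,0,-0.004],[0,0,0],0.05],[[0.0308,0,0],[0,0,0],0.05],[[0,0,0],[0,0,0],0.05],[[0,0,0],[0,0,0],0.0],[[0,0,0],[0,0,0],0.0]]' 90; python3 -m jog '[[[0,0,0],[0,0,0],0.0]]'; python3 rec.py; python3 -m jog '[[[-0.02,0,0],[0,0,0],0],[[-0.03,0,0],[0,0,0],0],[[-0.03,0,0],[0,0,0],0],[[-0.03,0,0],[0,0,0],0],[[-0.03,0,0],[0,0,0],0]]'; python3 -c "
from plan import *
from t3 import pose
x,T=pose((607,350,55),110,0,141); print(x)
rows([(x,T,20)])"
```

```text
clock: 12.92
eef_pos: [585.6, -108.2, 100.0]
orientation: [0.569, 0.421, -0.566, 0.422]
contact_force: [0.5, 0.9, 0.8]
grip_width: 14.1
clock: 13.05
eef_pos: [585.4, -108.3, 99.9]
orientation: [0.569, 0.421, -0.566, 0.422]
contact_force: [-1.8, 1.8, 6.7]
grip_width: 10.4
13.05 [ 0.298  0.493 -0.283  1.902  0.188  0.768 -0.381] [ 585.4 -108.3   99.9]
[[ 0.004  0.958 -0.288]
 [ 0.002 -0.288 -0.958]
 [-1.     0.003 -0.003]]
clock: 13.68
eef_pos: [584.1, -108.7, 240.8]
orientation: [0.569, 0.422, -0.566, 0.422]
contact_force: [0.4, -0.4, -4.4]
grip_width: 10.7
[588.18889212 401.68309414 240.        ]
-- seg
[[0.0001,-0.0072,-0.0245],[-6.34,0.00,-0.01]]
[[0.0001,-0.0044,-0.0251],[-6.34,0.00,-0.01]]
[[0.0001,-0.0016,-0.0255],[-6.34,0.00,-0.01]]
[[0.0001,0.0012,-0.0255],[-6.34,0.00,-0.01]]
[[0.0001,0.0040,-0.0252],[-6.34,0.00,-0.01]]
[[0.0001,0.0068,-0.0246],[-6.34,0.00,-0.01]]
[[0.0001,0.0094,-0.0237],[-6.34,0.00,-0.01]]
[[0.0001,0.0120,-0.0225],[-6.34,0.00,-0.01]]
[[0.0001,0.0144,-0.0211],[-6.34,0.00,-0.01]]
[[0.0001,0.0167,-0.0193],[-6.34,0.00,-0.01]]
[[0.0001,0.0187,-0.0174],[-6.34,0.00,-0.01]]
[[0.0001,0.0205,-0.0152],[-6.34,0.00,-0.01]]
[[0.0001,0.0220,-0.0129],[-6.34,0.00,-0.01]]
[[0.0001,0.0233,-0.0103],[-6.34,0.00,-0.01]]
[[0.0001,0.0243,-0.0077],[-6.34,0.00,-0.01]]
[[0.0001,0.0250,-0.0050],[-6.34,0.00,-0.01]]
[[0.0001,0.0254,-0.0022],[-6.34,0.00,-0.01]]
[[0.0001,0.0255,0.0006],[-6.34,0.00,-0.01]]
[[0.0001,0.0253,0.0035],[-6.34,0.00,-0.01]]
[[0.0000,0.0247,0.0062],[-6.34,0.00,-0.01]]
```

```bash
python3 -m jog '[[[0,-0.007,-0.0245],[-6.3,0,0],0],[[0,-0.0044,-0.025],[-6.3,0,0],0],[[0,-0.0016,-0.0255],[-6.3,0,0],0],[[0,0.0012,-0.0255],[-6.3,0,0],0],[[0,0.004,-0.0252],[-6.3,0,0],0]]'; python3 -m jog '[[[0,0.007,-0.0245],[-6.3,0,0],0],[[0,0.0094,-0.0237],[-6.3,0,0],0],[[0,0.012,-0.0225],[-6.3,0,0],0],[[0,0.0144,-0.021],[-6.3,0,0],0],[[0,0.0167,-0.0193],[-6.3,0,0],0]]'; python3 rec.py; python3 -m jog '[[[0,0.0187,-0.0174],[-6.3,0,0],0],[[0,0.0205,-0.0152],[-6.3,0,0],0],[[0,0.022,-0.0129],[-6.3,0,0],0],[[0,0.0233,-0.0103],[-6.3,0,0],0],[[0,0.0243,-0.0077],[-6.3,0,0],0]]';python3 -m jog '[[[0,0.025,-0.005],[-6.3,0,0],0],[[0,0.0254,-0.0022],[-6.3,0,0],0],[[0,0.0255,0.0006],[-6.3,0,0],0],[[0,0.0253,0.0035],[-6.3,0,0],0],[[0,0.0247,0.006],[-6.3,0,0],0]]'; python3 rec.py; python3 -c "
from h import *
cap('scene','s2.png')"
```

```text
clock: 14.3
eef_pos: [585.5, 19.4, 240.1]
orientation: [0.432, 0.56, -0.43, 0.561]
contact_force: [0.5, 0.1, -4.8]
grip_width: 10.7
clock: 14.92
eef_pos: [587.5, 146.7, 240.4]
orientation: [0.263, 0.656, -0.261, 0.657]
contact_force: [-0.4, -0.5, -5.3]
grip_width: 10.6
14.925 [ 0.125  0.387 -0.605  1.756  0.247  1.072  0.246] [587.5 146.7 240.4]
[[ 0.003  0.689  0.725]
 [ 0.002  0.725 -0.689]
 [-1.     0.003  0.001]]
clock: 15.55
eef_pos: [589.6, 274.0, 240.6]
orientation: [0.075, 0.702, -0.074, 0.704]
contact_force: [-0.2, -0.4, -5.6]
grip_width: 10.6
clock: 16.18
eef_pos: [592.0, 401.3, 240.8]
orientation: [-0.119, 0.696, 0.12, 0.698]
contact_force: [-0.3, 0.3, -5.6]
grip_width: 10.7
16.175 [-0.151  0.63  -0.822  1.481  0.476  1.235  0.876] [592.  401.3 240.8]
[[ 0.003 -0.332  0.943]
 [ 0.001  0.943  0.332]
 [-1.     0.     0.003]]
```

View pics/s2.png

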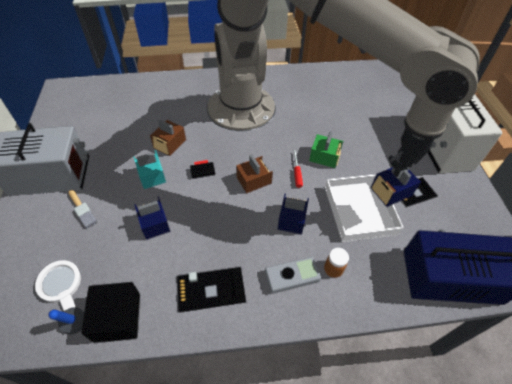

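```bash
cat > tiprows.py <<'E'
from plan import *
from t3 import pose
import sys
land=eval(sys.argv[1]); psi=float(sys.argv[2]); T=float(sys.argv[3]); n=int(sys.argv[4])
o=arm.get_obs(); 
print(R.from_quat(o['orientation']).as_matrix()[:,0].round(3))
g=[]
for k in range(1,n+1):
    t=T*k/n; x,r=pose(land,psi,t,141-23*min(1,t/60)); g.append((x,r,1)); 
import io,contextlib
with contextlib.redirect_stdout(io.StringIO()): out=rows(g)
for s,w in out: print('[[%.4f,%.4f,%.4f],[%.1f,%.1f,%.1f],0],'%(*s,*w))
E
python3 tiprows.py "(607,350,55)" 110 70 16
```

```text
[ 0.002  0.004 -1.   ]
[[0.0028,-0.0097,-0.0035],[-0.1,0.2,4.2],0],
[[0.0020,-0.0077,0.0000],[-0.0,0.0,4.4],0],
[[0.0019,-0.0078,-0.0000],[0.0,0.0,4.4],0],
[[0.0019,-0.0079,-0.0000],[-0.0,0.0,4.4],0],
[[0.0019,-0.0081,-0.0000],[0.0,0.0,4.4],0],
[[0.0018,-0.0082,0.0000],[0.0,0.0,4.4],0],
[[0.0018,-0.0083,0.0000],[-0.0,-0.0,4.4],0],
[[0.0017,-0.0084,-0.0000],[0.0,0.0,4.4],0],
[[0.0017,-0.0085,0.0000],[0.0,0.0,4.4],0],
[[0.0016,-0.0086,-0.0000],[-0.0,-0.0,4.4],0],
[[0.0015,-0.0087,-0.0000],[0.0,0.0,4.4],0],
[[0.0014,-0.0088,0.0000],[-0.0,-0.0,4.4],0],
[[0.0013,-0.0089,-0.0000],[-0.0,-0.0,4.4],0],
[[0.0009,-0.0086,0.0000],[0.0,0.0,4.4],0],
[[0.0003,-0.0076,0.0000],[0.0,0.0,4.4],0],
[[0.0003,-0.0076,0.0000],[0.0,0.0,4.4],0],
```

```bash
python3 -m jog '[[[0.003,-0.0097,-0.0035],[0,0,4.2],0],[[0.002,-0.0077,0],[0,0,4.4],0],[[0.002,-0.0078,0],[0,0,4.4],0],[[0.002,-0.0079,0],[0,0,4.4],0],[[0.002,-0.0081,0],[0,0,4.4],0]]' 100; python3 -m jog '[[[0.0018,-0.0082,0],[0,0,4.4],0],[[0.0018,-0.0083,0],[0,0,4.4],0],[[0.0017,-0.0084,0],[0,0,4.4],0],[[0.0017,-0.0085,0],[0,0,4.4],0]]'; python3 rec.py;  python3 -c "
from h import *
cap('scene','s3.png')"; python3 tiprows.py "(607,350,55)" 110 70 16 | tail -7
```

```text
clock: 16.85
eef_pos: [601.8, 362.0, 223.8]
orientation: [0.017, 0.706, 0.249, 0.663]
contact_force: [0.2, 1.4, -6.1]
grip_width: 10.4
clock: 17.35
eef_pos: [610.7, 337.3, 201.3]
orientation: [0.124, 0.695, 0.347, 0.617]
contact_force: [0.3, -0.8, -5.0]
grip_width: 10.6
17.35 [ 0.403  0.862 -1.125  1.616  0.094  0.932  1.372] [610.7 337.3 201.3]
[[-0.207 -0.256  0.944]
 [ 0.601  0.728  0.329]
 [-0.772  0.636  0.004]]
[[0.0016,-0.0086,-0.0000],[-0.0,-0.0,4.4],0],
[[0.0015,-0.0087,-0.0000],[0.0,0.0,4.4],0],
[[0.0014,-0.0088,0.0000],[-0.0,-0.0,4.4],0],
[[0.0013,-0.0089,-0.0000],[-0.0,-0.0,4.4],0],
[[0.0009,-0.0086,0.0000],[0.0,0.0,4.4],0],
[[0.0003,-0.0076,0.0000],[0.0,0.0,4.4],0],
[[0.0003,-0.0076,0.0000],[0.0,0.0,4.4],0],
```

View pics/s3.png

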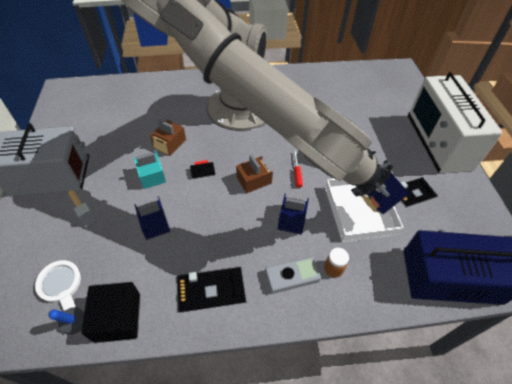

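Tipped ~39°, flap still shut, over the tray as planned. Continue to 70°.

```bash
python3 -m jog '[[[0.0016,-0.0086,0],[0,0,4.4],0],[[0.0015,-0.0087,0],[0,0,4.4],0],[[0.0014,-0.0088,0],[0,0,4.4],0],[[0.0013,-0.0089,0],[0,0,4.4],0],[[0.0009,-0.0086,0],[0,0,4.4],0]]'; python3 -m jog '[[[0.0003,-0.0076,0],[0,0,4.4],0],[[0.0003,-0.0076,0],[0,0,4.4],0],[[0,0,0],[0,0,0],0],[[0,0,0],[0,0,0],0],[[0,0,0],[0,0,0],0]]'; python3 rec.py;  python3 -c "
from h import *
cap('scene','s4.png'); cap('top','t4.png')
a=cv2.imread('pics/s4.png')[140:270,280:460]; b=cv2.imread('pics/t4.png')[100:230,100:280]
cv2.imwrite('pics/c4.png',cv2.resize(np.hstack([a,b]),None,fx=2.2,fy=2.2,interpolation=cv2.INTER_CUBIC))"
```

```text
clock: 18.02
eef_pos: [618.9, 315.4, 164.4]
orientation: [0.254, 0.658, 0.459, 0.54]
contact_force: [0.2, -0.7, -2.5]
grip_width: 10.5
clock: 18.65
eef_pos: [620.2, 310.9, 151.4]
orientation: [0.303, 0.637, 0.499, 0.504]
contact_force: [-0.2, 0.6, -2.7]
grip_width: 10.3
18.65 [ 0.577  1.239 -1.195  1.592 -0.171  0.95   1.781] [620.2 310.9 151.4]
[[-0.309 -0.116  0.944]
 [ 0.888  0.319  0.33 ]
 [-0.34   0.941  0.005]]
```

View pics/c4.png

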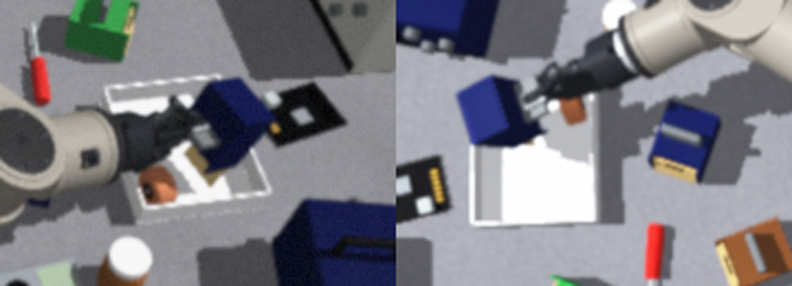

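```bash
cat > untip.py <<'E'
from plan import *
from t3 import pose
import sys,io,contextlib
land=eval(sys.argv[1]); psi=float(sys.argv[2]); T=float(sys.argv[3]); n=int(sys.argv[4])
g=[]
for k in range(1,n+1):
    t=T*(1-k/n); x,r=pose(land,psi,t,118+min(60,20*k)); g.append((x,r,1))
with contextlib.redirect_stdout(io.StringIO()): out=rows(g)
for s,w in out: print('[[%.4f,%.4f,%.4f],[%.1f,%.1f,%.1f],0],'%(*s,*w))
E
python3 untip.py "(607,350,55)" 110 70 14
```

```text
[[-0.0035,0.0295,0.0012],[-0.0,0.8,-5.2],0],
[[-0.0081,0.0268,0.0000],[-0.0,-0.0,-5.0],0],
[[-0.0096,0.0259,-0.0000],[0.0,0.0,-5.0],0],
[[0.0004,0.0086,0.0000],[-0.0,0.0,-5.0],0],
[[0.0004,0.0086,-0.0000],[-0.0,-0.0,-5.0],0],
[[0.0004,0.0086,-0.0000],[0.0,0.0,-5.0],0],
[[0.0004,0.0086,-0.0000],[-0.0,-0.0,-5.0],0],
[[0.0004,0.0086,0.0000],[0.0,0.0,-5.0],0],
[[0.0004,0.0086,0.0000],[-0.0,-0.0,-5.0],0],
[[0.0004,0.0086,-0.0000],[0.0,-0.0,-5.0],0],
[[0.0004,0.0086,0.0000],[-0.0,0.0,-5.0],0],
[[0.0004,0.0086,-0.0000],[0.0,0.0,-5.0],0],
[[0.0004,0.0086,-0.0000],[0.0,0.0,-5.0],0],
[[0.0004,0.0086,0.0000],[0.0,-0.0,-5.0],0],
```

```bash
python3 -m jog '[[[-0.0035,0.0295,0.001],[0,0.5,-5.1],0],[[-0.008,0.0268,0],[0,0,-5],0],[[-0.0096,0.026,0],[0,0,-5],0],[[0.0004,0.0086,0],[0,0,-5],0],[[0.0004,0.0086,0],[0,0,-5],0]]'; python3 -m jog '[[[0.0004,0.0086,0],[0,0,-5],0],[[0.0004,0.0086,0],[0,0,-5],0],[[0.0004,0.0086,0],[0,0,-5],0],[[0.0004,0.0086,0],[0,0,-5],0],[[0.0004,0.0086,0],[0,0,-5],0]]'; python3 -m jog '[[[0.0004,0.0086,0],[0,0,-5],0],[[0.0004,0.0086,0],[0,0,-5],0],[[0.0004,0.0086,0],[0,0,-5],0],[[0.0004,0.0086,0],[0,0,-5],0]]'; python3 rec.py;  python3 -c "
from h import *
cap('scene','s5.png'); cap('top','t5.png')
a=cv2.imread('pics/s5.png')[130:260,280:460]; b=cv2.imread('pics/t5.png')[100:230,100:280]
cv2.imwrite('pics/c5.png',cv2.resize(np.hstack([a,b]),None,fx=2.2,fy=2.2,interpolation=cv2.INTER_CUBIC))"; python3 -c "
from plan import *
rows([([590,395,262],down(110),1),([585,-108.3,262],down(-16.7),20),([585,-108.3,99.5],down(-16.7),6)])"
```

```text
clock: 19.38
eef_pos: [611.9, 335.8, 248.4]
orientation: [0.154, 0.69, 0.378, 0.598]
contact_force: [-0.1, 0.2, -4.1]
grip_width: 10.6
clock: 20.0
eef_pos: [599.4, 369.9, 271.2]
orientation: [0.002, 0.707, 0.24, 0.665]
contact_force: [-0.2, -0.3, -3.6]
grip_width: 10.4
clock: 20.5
eef_pos: [587.9, 401.9, 277.0]
orientation: [-0.121, 0.696, 0.121, 0.697]
contact_force: [0.7, -0.6, -3.2]
grip_width: 10.6
20.5 [-0.19   0.576 -0.761  1.451  0.404  1.274  0.928] [587.9 401.9 277. ]
[[ 0.001 -0.338  0.941]
 [ 0.001  0.941  0.338]
 [-1.     0.     0.001]]
-- seg
[[0.0151,-0.0110,0.0007],[0.04,0.02,-0.17]]
-- seg
[[0.0000,-0.0236,-0.0088],[6.33,-0.00,0.00]]
[[0.0000,-0.0244,-0.0062],[6.33,-0.00,0.00]]
[[0.0000,-0.0249,-0.0035],[6.33,-0.00,0.00]]
[[-0.0000,-0.0252,-0.0007],[6.33,-0.00,0.00]]
[[-0.0000,-0.0251,0.0021],[6.33,-0.00,0.00]]
[[-0.0000,-0.0247,0.0048],[6.33,-0.00,0.00]]
[[0.0000,-0.0240,0.0075],[6.33,-0.00,0.00]]
[[0.0000,-0.0230,0.0101],[6.33,-0.00,0.00]]
[[0.0000,-0.0218,0.0126],[6.33,-0.00,0.00]]
[[0.0000,-0.0202,0.0150],[6.33,-0.00,0.00]]
[[0.0000,-0.0185,0.0171],[6.33,-0.00,0.00]]
[[0.0000,-0.0165,0.0190],[6.33,-0.00,0.00]]
[[0.0000,-0.0143,0.0207],[6.33,-0.00,0.00]]
[[-0.0000,-0.0119,0.0222],[6.33,-0.00,0.00]]
[[-0.0000,-0.0094,0.0234],[6.33,-0.00,0.00]]
[[-0.0000,-0.0067,0.0242],[6.33,-0.00,0.00]]
[[0.0000,-0.0040,0.0248],[6.33,-0.00,0.00]]
[[-0.0000,-0.0013,0.0251],[6.33,-0.00,0.00]]
[[-0.0000,0.0015,0.0251],[6.33,-0.00,0.00]]
[[-0.0000,0.0043,0.0248],[6.33,-0.00,0.00]]
-- seg
[[0.0271,0.0000,-0.0000],[0.00,-0.00,0.00]]
[[0.0271,0.0000,-0.0000],[0.00,-0.00,0.00]]
[[0.0271,0.0000,-0.0000],[0.00,-0.00,0.00]]
[[0.0271,0.0000,-0.0000],[0.00,-0.00,0.00]]
[[0.0271,0.0000,-0.0000],[0.00,-0.00,0.00]]
[[0.0271,0.0000,-0.0000],[0.00,-0.00,0.00]]
```

View pics/c5.png

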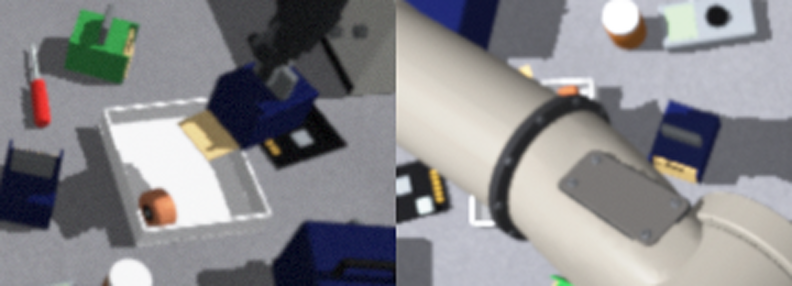

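```bash
python3 -m jog '[[[0.015,-0.011,0],[0,0,0],0],[[0,-0.0236,-0.0088],[6.3,0,0],0],[[0,-0.0244,-0.0062],[6.3,0,0],0],[[0,-0.0249,-0.0035],[6.3,0,0],0],[[0,-0.0252,-0.0007],[6.3,0,0],0]]'; python3 -m jog '[[[0,-0.0251,0.0021],[6.3,0,0],0],[[0,-0.0247,0.0048],[6.3,0,0],0],[[0,-0.024,0.0075],[6.3,0,0],0],[[0,-0.023,0.0101],[6.3,0,0],0],[[0,-0.0218,0.0126],[6.3,0,0],0]]'; python3 -m jog '[[[0,-0.0202,0.015],[6.3,0,0],0],[[0,-0.0185,0.0171],[6.3,0,0],0],[[0,-0.0165,0.019],[6.3,0,0],0],[[0,-0.0143,0.0207],[6.3,0,0],0],[[0,-0.0119,0.0222],[6.3,0,0],0]]'; python3 -m jog '[[[0,-0.0094,0.0234],[6.3,0,0],0],[[0,-0.0067,0.0242],[6.3,0,0],0],[[0,-0.004,0.0248],[6.3,0,0],0],[[0,-0.0013,0.0251],[6.3,0,0],0],[[0,0.0015,0.0251],[6.3,0,0],0]]'; python3 rec.py; python3 -c "
from plan import *
c=cap('top','t6.png'); P=pts(c); h=P[:,:,2]
cv2.imwrite('pics/c6.png',cv2.resize(c['frame'][100:230,100:330,::-1],None,fx=3,fy=3,interpolation=cv2.INTER_CUBIC))
f=c['frame'].astype(int); m=np.zeros(h.shape,bool); m[130:210,128:198]=1
m&=(f[:,:,0]>f[:,:,2]+40); print(m.sum(),P[m].min(0).round(),P[m].max(0).round(),P[m].mean(0).round())
rows([([585,-108.3,220],down(-16.7),3),([585,-108.3,99.5],down(-16.7),4)])"
```

```text
clock: 21.22
eef_pos: [591.6, 286.4, 259.5]
orientation: [0.037, 0.707, -0.035, 0.705]
contact_force: [-0.0, -0.3, -3.1]
grip_width: 10.4
clock: 21.85
eef_pos: [589.4, 160.7, 259.3]
orientation: [0.228, 0.671, -0.226, 0.669]
contact_force: [0.3, -0.4, -3.1]
grip_width: 10.5
clock: 22.48
eef_pos: [587.7, 35.0, 259.0]
orientation: [0.401, 0.584, -0.4, 0.582]
contact_force: [0.6, 0.4, -3.1]
grip_width: 10.7
clock: 23.1
eef_pos: [586.5, -90.6, 258.6]
orientation: [0.544, 0.454, -0.543, 0.451]
contact_force: [0.5, 0.8, -2.6]
grip_width: 10.7
23.1 [ 0.267  0.307 -0.272  1.775  0.089  1.073 -0.216] [586.5 -90.6 258.6]
[[-0.002  0.984 -0.181]
 [ 0.003 -0.181 -0.984]
 [-1.    -0.002 -0.003]]
161 [313.   1.  25.] [ 661.  309. 1325.] [627. 284.  70.]
-- seg
[[0.0128,0.0005,0.0046],[1.92,-0.02,0.05]]
[[0.0128,0.0006,0.0046],[1.92,-0.02,0.05]]
[[0.0128,0.0008,0.0046],[1.92,-0.02,0.05]]
-- seg
[[0.0301,-0.0000,-0.0000],[-0.00,0.00,0.00]]
[[0.0301,-0.0000,-0.0000],[-0.00,0.00,0.00]]
[[0.0301,-0.0000,-0.0000],[-0.00,0.00,0.00]]
[[0.0301,-0.0000,-0.0000],[-0.00,0.00,0.00]]
```

View pics/c6.png

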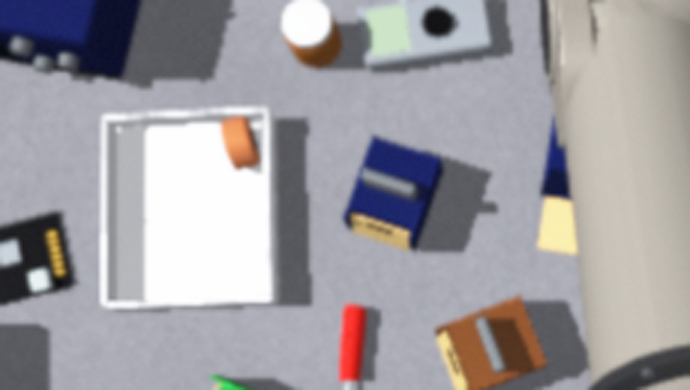

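```bash
python3 -m jog '[[[0.013,0.0005,0.0046],[1.9,0,0],0],[[0.013,0.0006,0.0046],[1.9,0,0],0],[[0.013,0.0008,0.0046],[1.9,0,0],0],[[0.03,0,0],[0,0,0],0],[[0.03,0,0],[0,0,0],0]]'; python3 -m jog '[[[0.02,0,0],[0,0,0],0],[[0,0,0],[0,0,0],0]]'; python3 rec.py; python3 -c "
from plan import *
rows([([585,-108.3,99.5],down(-16.7),1)])"
```

```text
clock: 23.78
eef_pos: [586.3, -100.8, 159.2]
orientation: [0.564, 0.428, -0.563, 0.426]
contact_force: [0.7, -0.2, -2.3]
grip_width: 10.3
clock: 24.02
eef_pos: [585.3, -100.5, 138.7]
orientation: [-0.563, -0.429, 0.564, -0.425]
contact_force: [-0.6, 0.9, -2.2]
grip_width: 10.6
24.025 [ 0.251  0.438 -0.237  1.878  0.129  0.845 -0.325] [ 585.3 -100.5  138.7]
[[-0.005  0.963 -0.271]
 [ 0.003 -0.271 -0.963]
 [-1.    -0.005 -0.002]]
-- seg
[[0.0392,0.0020,0.0077],[1.00,-0.11,0.31]]
```

```bash
python3 -m jog '[[[0.02,0.002,0.0077],[1,0,0.3],0],[[0.01,0,0],[0,0,0],0],[[0.0065,0,0],[0,0,0],0],[[0,0,0],[0,0,0],0]]'; python3 rec.py; python3 -c "
from plan import *
rows([([585,-108.3,99.5],down(-16.7),1)])"
```

```text
clock: 24.52
eef_pos: [586.4, -108.4, 104.2]
orientation: [0.569, 0.422, -0.566, 0.423]
contact_force: [0.5, -0.7, -2.7]
grip_width: 10.6
24.525 [ 0.251  0.483 -0.223  1.9    0.145  0.771 -0.343] [ 586.4 -108.4  104.2]
[[ 0.004  0.958 -0.287]
 [ 0.001 -0.287 -0.958]
 [-1.     0.003 -0.002]]
-- seg
[[0.0047,-0.0014,0.0004],[0.03,-0.14,-0.17]]
```

```bash
python3 -m jog '[[[0.004,-0.0014,0],[0,0,0],0],[[0.0012,0,0],[0,0,0],0],[[0,0,0],[0,0,0],0]]'; python3 rec.py;python3 -m jog '[[[0,0,0],[0,0,0],0.05],[[0,0,0],[0,0,0],0.05],[[-0.03,0,0],[0,0,0],0.05],[[-0.04,0,0],[0,0,0],0.05]]'; python3 rec.py; python3 -c "
from plan import *
rows([([541,-332,170],down(16.6),5)]); cap('wrist','w8.png')"
```

```text
clock: 24.9
eef_pos: [585.1, -108.2, 99.9]
orientation: [0.569, 0.422, -0.566, 0.423]
contact_force: [-5.5, 2.1, 10.2]
grip_width: 10.4
24.9 [ 0.25   0.487 -0.222  1.906  0.148  0.761 -0.345] [ 585.1 -108.2   99.9]
[[ 0.004  0.958 -0.287]
 [ 0.001 -0.287 -0.958]
 [-1.     0.004 -0.002]]
clock: 25.4
eef_pos: [584.2, -108.2, 169.0]
orientation: [0.568, 0.422, -0.566, 0.422]
contact_force: [0.9, -0.8, -0.2]
grip_width: 50.3
25.4 [ 0.265  0.398 -0.237  1.861  0.115  0.894 -0.318] [ 584.2 -108.2  169. ]
[[ 0.002  0.958 -0.287]
 [ 0.002 -0.287 -0.958]
 [-1.     0.001 -0.002]]
-- seg
[[-0.0003,0.0046,0.0453],[-6.66,-0.02,-0.02]]
[[-0.0003,-0.0007,0.0456],[-6.66,-0.02,-0.02]]
[[-0.0003,-0.0060,0.0452],[-6.66,-0.02,-0.02]]
[[-0.0002,-0.0112,0.0442],[-6.66,-0.02,-0.02]]
[[-0.0002,-0.0162,0.0426],[-6.66,-0.02,-0.02]]
```

View pics/w8.png

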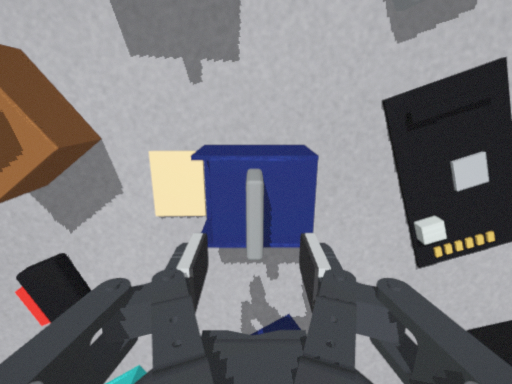

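```bash
python3 -m jog '[[[0,0.0046,0.0453],[-6.7,0,0],0.05],[[0,-0.0007,0.0456],[-6.7,0,0],0.05],[[0,-0.006,0.0452],[-6.7,0,0],0.05],[[0,-0.0112,0.0442],[-6.7,0,0],0.05],[[0,-0.0162,0.0426],[-6.6,0,0],0.05]]'; python3 -m jog '[[[0,0,0],[0,0,0],0.05]]'; python3 -c "
from plan import *
rows([([541,-332,98.8],down(16.6),2)]); cap('wrist','w9.png')"
```

```text
clock: 26.08
eef_pos: [541.5, -333.7, 168.5]
orientation: [0.422, 0.567, -0.42, 0.569]
contact_force: [0.5, 0.1, 0.8]
grip_width: 49.9
clock: 26.2
eef_pos: [540.2, -336.6, 168.2]
orientation: [0.424, 0.565, -0.423, 0.567]
contact_force: [0.0, 0.4, 0.5]
grip_width: 50.1
-- seg
[[0.0347,0.0009,-0.0021],[-0.07,0.03,-0.09]]
[[0.0347,0.0010,-0.0021],[-0.07,0.03,-0.09]]
```

View pics/w9.png

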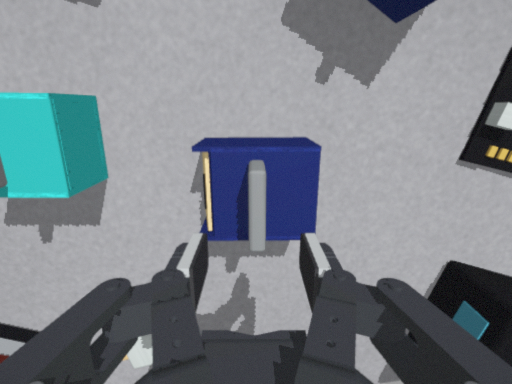

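```bash
python3 -m jog '[[[0.039,0.002,-0.004],[0,0,0],0.05],[[0.0302,0,0],[0,0,0],0.05],[[0,0,0],[0,0,0],0.05],[[0,0,0],[0,0,0],0.0],[[0,0,0],[0,0,0],0.0]]' 100; python3 -m jog '[[[0,0,0],[0,0,0],0.0]]'; python3 rec.py; python3 -m jog '[[[-0.02,0,0],[0,0,0],0],[[-0.03,0,0],[0,0,0],0],[[-0.03,0,0],[0,0,0],0],[[-0.03,0,0],[0,0,0],0],[[-0.03,0,0],[0,0,0],0]]'; python3 -c "
from plan import *
from t3 import pose
x,T=pose((512,350,55),110,0,141); print(x)
rows([(x,T,20)])"
```

```text
clock: 26.88
eef_pos: [543.5, -328.0, 100.9]
orientation: [0.423, 0.566, -0.421, 0.569]
contact_force: [-8.3, -1.9, 6.7]
grip_width: 14.3
clock: 27.0
eef_pos: [543.1, -327.9, 100.1]
orientation: [0.423, 0.566, -0.421, 0.568]
contact_force: [-0.7, 0.2, -5.5]
grip_width: 10.3
27.0 [ 0.652  0.544 -0.277  1.81   0.193  0.81   0.572] [ 543.1 -327.9  100.1]
[[ 0.004  0.958  0.287]
 [ 0.001  0.287 -0.958]
 [-1.     0.004  0.001]]
clock: 27.62
eef_pos: [542.4, -327.8, 241.9]
orientation: [0.423, 0.566, -0.421, 0.568]
contact_force: [-0.8, -0.7, -4.8]
grip_width: 10.8
[493.18889212 401.68309414 240.        ]
-- seg
[[0.0001,0.0081,-0.0356],[-4.66,0.01,-0.01]]
[[0.0001,0.0110,-0.0349],[-4.66,0.01,-0.01]]
[[0.0001,0.0138,-0.0338],[-4.66,0.01,-0.01]]
[[0.0001,0.0165,-0.0326],[-4.66,0.01,-0.01]]
[[0.0001,0.0191,-0.0312],[-4.66,0.01,-0.01]]
[[0.0001,0.0216,-0.0295],[-4.66,0.01,-0.01]]
[[0.0001,0.0239,-0.0277],[-4.66,0.01,-0.01]]
[[0.0001,0.0261,-0.0256],[-4.66,0.01,-0.01]]
[[0.0001,0.0281,-0.0234],[-4.66,0.01,-0.01]]
[[0.0001,0.0299,-0.0211],[-4.66,0.01,-0.01]]
[[0.0001,0.0315,-0.0186],[-4.66,0.01,-0.01]]
[[0.0001,0.0329,-0.0159],[-4.66,0.01,-0.01]]
[[0.0001,0.0341,-0.0132],[-4.66,0.01,-0.01]]
[[0.0001,0.0350,-0.0104],[-4.66,0.01,-0.01]]
[[0.0001,0.0358,-0.0075],[-4.66,0.01,-0.01]]
[[0.0001,0.0363,-0.0046],[-4.66,0.01,-0.01]]
[[0.0001,0.0365,-0.0016],[-4.66,0.01,-0.01]]
[[0.0001,0.0365,0.0014],[-4.66,0.01,-0.01]]
[[0.0001,0.0363,0.0043],[-4.66,0.01,-0.01]]
[[0.0001,0.0358,0.0073],[-4.66,0.01,-0.01]]
```

```bash
python3 -m jog '[[[0,0.004,-0.018],[-2.3,0,0],0],[[0,0.0048,-0.0178],[-2.3,0,0],0],[[0,0.011,-0.0349],[-4.7,0,0],0],[[0,0.0138,-0.0338],[-4.7,0,0],0],[[0,0.0165,-0.0326],[-4.7,0,0],0]]'; python3 -m jog '[[[0,0.0191,-0.0312],[-4.7,0,0],0],[[0,0.0216,-0.0295],[-4.7,0,0],0],[[0,0.0239,-0.0277],[-4.7,0,0],0],[[0,0.0261,-0.0256],[-4.7,0,0],0],[[0,0.0281,-0.0234],[-4.7,0,0],0]]'; python3 -m jog '[[[0,0.0299,-0.0211],[-4.7,0,0],0],[[0,0.0315,-0.0186],[-4.7,0,0],0],[[0,0.0329,-0.0159],[-4.7,0,0],0],[[0,0.0341,-0.0132],[-4.7,0,0],0],[[0,0.035,-0.0104],[-4.6,0,0],0]]';  python3 -m jog '[[[0,0.0358,-0.0075],[-4.6,0,0],0],[[0,0.0363,-0.0046],[-4.6,0,0],0],[[0,0.0365,-0.0016],[-4.6,0,0],0],[[0,0.0365,0.0014],[-4.6,0,0],0]]'; python3 rec.py; python3 -c "
from plan import *
from t3 import pose
x,T=pose((512,350,55),110,0,141)
rows([(x,T,4)])"
```

```text
clock: 28.25
eef_pos: [532.1, -179.0, 239.2]
orientation: [0.323, 0.629, -0.321, 0.63]
contact_force: [1.2, 0.3, -5.1]
grip_width: 10.7
clock: 28.88
eef_pos: [519.6, 3.1, 239.8]
orientation: [0.188, 0.681, -0.187, 0.683]
contact_force: [0.6, -0.3, -5.3]
grip_width: 10.3
clock: 29.5
eef_pos: [506.0, 185.3, 240.0]
orientation: [0.046, 0.704, -0.045, 0.707]
contact_force: [0.5, -1.2, -5.1]
grip_width: 10.5
clock: 30.0
eef_pos: [495.4, 331.0, 240.1]
orientation: [-0.067, 0.702, 0.068, 0.705]
contact_force: [0.6, 0.4, -4.2]
grip_width: 10.7
30.0 [-0.055  0.424 -0.825  1.769  0.349  1.097  0.765] [495.4 331.  240.1]
[[ 0.004 -0.191  0.982]
 [ 0.001  0.982  0.191]
 [-1.     0.001  0.004]]
-- seg
[[0.0000,0.0174,0.0028],[-2.25,0.06,-0.01]]
[[0.0000,0.0173,0.0035],[-2.25,0.06,-0.01]]
[[0.0000,0.0172,0.0042],[-2.25,0.06,-0.01]]
[[0.0000,0.0170,0.0049],[-2.25,0.06,-0.01]]
```

```bash
python3 -m jog '[[[0,0.0174,0.0028],[-2.2,0,0],0],[[0,0.0173,0.0035],[-2.2,0,0],0],[[0,0.0172,0.0042],[-2.2,0,0],0],[[0,0.013,0.0045],[-2.2,0,0],0]]'; python3 -c "
from h import *
cap('scene','s7.png')"; python3 tiprows.py "(512,350,55)" 110 70 18
```

```text
clock: 30.5
eef_pos: [495.5, 396.4, 240.1]
orientation: [-0.12, 0.695, 0.121, 0.698]
contact_force: [-0.3, 0.2, -5.7]
grip_width: 10.7
[ 0.004  0.002 -1.   ]
[[0.0019,-0.0026,-0.0006],[-0.2,0.2,3.8],0],
[[0.0017,-0.0068,0.0000],[0.0,0.0,3.9],0],
[[0.0017,-0.0069,-0.0000],[0.0,-0.0,3.9],0],
[[0.0017,-0.0070,0.0000],[0.0,0.0,3.9],0],
[[0.0017,-0.0071,-0.0000],[-0.0,-0.0,3.9],0],
[[0.0016,-0.0072,0.0000],[-0.0,-0.0,3.9],0],
[[0.0016,-0.0073,-0.0000],[0.0,0.0,3.9],0],
[[0.0016,-0.0074,-0.0000],[0.0,-0.0,3.9],0],
[[0.0015,-0.0075,-0.0000],[-0.0,0.0,3.9],0],
[[0.0014,-0.0076,-0.0000],[0.0,0.0,3.9],0],
[[0.0014,-0.0077,0.0000],[0.0,0.0,3.9],0],
[[0.0013,-0.0077,-0.0000],[0.0,0.0,3.9],0],
[[0.0013,-0.0078,-0.0000],[-0.0,-0.0,3.9],0],
[[0.0012,-0.0079,0.0000],[-0.0,0.0,3.9],0],
[[0.0011,-0.0079,-0.0000],[-0.0,-0.0,3.9],0],
[[0.0006,-0.0073,0.0000],[-0.0,-0.0,3.9],0],
[[0.0002,-0.0067,0.0000],[0.0,-0.0,3.9],0],
[[0.0002,-0.0067,0.0000],[-0.0,-0.0,3.9],0],
```

View pics/s7.png

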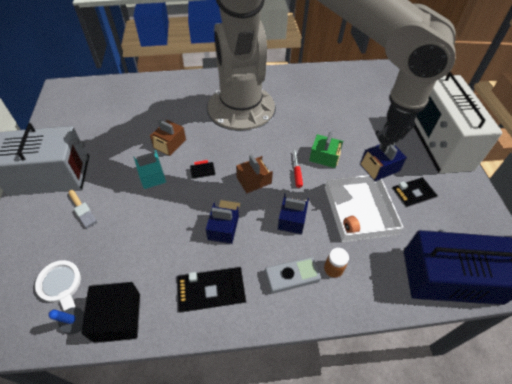

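```bash
python3 -m jog '[[[0.0019,-0.0026,0],[0,0,3.8],0],[[0.0017,-0.0068,0],[0,0,3.9],0],[[0.0017,-0.0069,0],[0,0,3.9],0],[[0.0017,-0.007,0],[0,0,3.9],0],[[0.0017,-0.0071,0],[0,0,3.9],0]]'; python3 -m jog '[[[0.0016,-0.0072,0],[0,0,3.9],0],[[0.0016,-0.0073,0],[0,0,3.9],0],[[0.0016,-0.0074,0],[0,0,3.9],0],[[0.0015,-0.0075,0],[0,0,3.9],0],[[0.0014,-0.0076,0],[0,0,3.9],0]]'; python3 -m jog '[[[0.0014,-0.0077,0],[0,0,3.9],0],[[0.0013,-0.0077,0],[0,0,3.9],0],[[0.0013,-0.0078,0],[0,0,3.9],0],[[0.0012,-0.0079,0],[0,0,3.9],0],[[0,0,0],[0,0,0],0]]'; python3 rec.py; python3 tiprows.py "(512,350,55)" 110 70 18 | tail -4
```

```text
clock: 31.18
eef_pos: [505.6, 367.8, 226.9]
orientation: [-0.0, 0.705, 0.236, 0.668]
contact_force: [0.1, 0.3, -6.0]
grip_width: 10.2
clock: 31.8
eef_pos: [515.7, 340.0, 202.9]
orientation: [0.119, 0.695, 0.346, 0.619]
contact_force: [0.5, -0.5, -4.9]
grip_width: 10.2
clock: 32.42
eef_pos: [522.2, 322.1, 176.1]
orientation: [0.213, 0.673, 0.425, 0.566]
contact_force: [-0.3, 0.5, -1.6]
grip_width: 10.5
32.425 [ 0.577  0.943 -1.185  1.847 -0.147  0.779  1.643] [522.2 322.1 176.1]
[[-0.269 -0.194  0.944]
 [ 0.769  0.547  0.331]
 [-0.58   0.814  0.002]]
[[0.0011,-0.0079,-0.0000],[-0.0,-0.0,3.9],0],
[[0.0006,-0.0073,0.0000],[-0.0,-0.0,3.9],0],
[[0.0002,-0.0067,0.0000],[0.0,-0.0,3.9],0],
[[0.0002,-0.0067,0.0000],[-0.0,-0.0,3.9],0],
```

```bash
python3 -m jog '[[[0.001,-0.0079,0],[0,0,3.9],0],[[0.0006,-0.0073,0],[0,0,3.9],0],[[0.0002,-0.0067,0],[0,0,3.9],0],[[0,0,0],[0,0,0],0]]'; python3 rec.py;  python3 -c "
from h import *
cap('scene','s8.png'); cap('top','t8.png')
a=cv2.imread('pics/s8.png')[140:270,280:460]; b=cv2.imread('pics/t8.png')[100:230,100:280]
cv2.imwrite('pics/c8.png',cv2.resize(np.hstack([a,b]),None,fx=2.2,fy=2.2,interpolation=cv2.INTER_CUBIC))"; python3 untip.py "(512,350,55)" 110 66 14
```

```text
clock: 32.92
eef_pos: [525.1, 313.8, 157.3]
orientation: [0.28, 0.648, 0.481, 0.52]
contact_force: [0.3, 0.5, -1.8]
grip_width: 10.4
32.925 [ 0.634  1.114 -1.194  1.834 -0.227  0.801  1.807] [525.1 313.8 157.3]
[[-0.303 -0.137  0.943]
 [ 0.863  0.38   0.333]
 [-0.404  0.915  0.003]]
[[-0.0056,0.0267,0.0002],[0.0,0.5,-4.8],0],
[[-0.0093,0.0257,-0.0000],[-0.0,0.0,-4.7],0],
[[-0.0107,0.0248,0.0000],[-0.0,0.0,-4.7],0],
[[0.0003,0.0081,-0.0000],[0.0,0.0,-4.7],0],
[[0.0003,0.0081,0.0000],[-0.0,0.0,-4.7],0],
[[0.0003,0.0081,-0.0000],[-0.0,-0.0,-4.7],0],
[[0.0003,0.0081,0.0000],[-0.0,0.0,-4.7],0],
[[0.0003,0.0081,0.0000],[0.0,0.0,-4.7],0],
[[0.0003,0.0081,0.0000],[-0.0,-0.0,-4.7],0],
[[0.0003,0.0081,-0.0000],[-0.0,0.0,-4.7],0],
[[0.0003,0.0081,-0.0000],[-0.0,-0.0,-4.7],0],
[[0.0003,0.0081,0.0000],[0.0,0.0,-4.7],0],
[[0.0003,0.0081,0.0000],[0.0,-0.0,-4.7],0],
[[0.0003,0.0081,-0.0000],[-0.0,-0.0,-4.7],0],
```

View pics/c8.png

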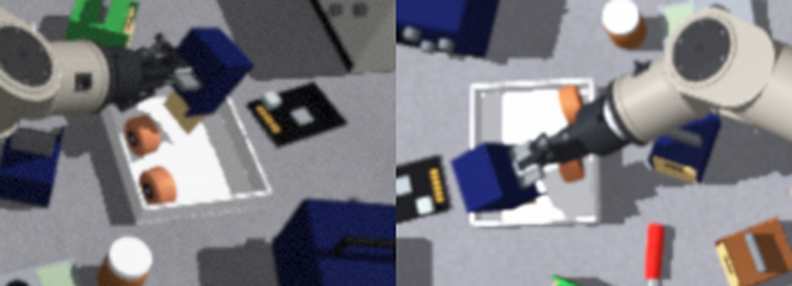

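```bash
python3 -m jog '[[[-0.0056,0.0267,0],[0,0.3,-4.8],0],[[-0.0093,0.0257,0],[0,0,-4.7],0],[[-0.0107,0.0248,0],[0,0,-4.7],0],[[0.0003,0.0081,0],[0,0,-4.7],0],[[0.0003,0.0081,0],[0,0,-4.7],0]]'; python3 -m jog '[[[0.0003,0.0081,0],[0,0,-4.7],0],[[0.0003,0.0081,0],[0,0,-4.7],0],[[0.0003,0.0081,0],[0,0,-4.7],0],[[0.0003,0.0081,0],[0,0,-4.7],0],[[0.0003,0.0081,0],[0,0,-4.7],0]]'; python3 -m jog '[[[0.0003,0.0081,0],[0,0,-4.7],0],[[0.0003,0.0081,0],[0,0,-4.7],0],[[0.0003,0.0081,0],[0,0,-4.7],0],[[0.0003,0.0081,0],[0,0,-4.7],0]]'; python3 rec.py; python3 -c "
from plan import *
rows([([542.5,-327.9,265],down(16.7),20)])"
```

```text
clock: 33.65
eef_pos: [515.1, 339.1, 252.2]
orientation: [0.137, 0.692, 0.366, 0.607]
contact_force: [0.1, 0.0, -3.2]
grip_width: 10.7
clock: 34.28
eef_pos: [502.9, 371.8, 273.2]
orientation: [-0.006, 0.705, 0.235, 0.669]
contact_force: [0.2, -0.3, -2.0]
grip_width: 10.8
clock: 34.78
eef_pos: [492.0, 402.0, 279.0]
orientation: [-0.121, 0.695, 0.123, 0.698]
contact_force: [-0.4, 0.4, -3.2]
grip_width: 10.4
34.775 [-0.191  0.448 -0.8    1.64   0.342  1.193  0.849] [492. 402. 279.]
[[ 0.005 -0.34   0.941]
 [ 0.004  0.941  0.34 ]
 [-1.     0.002  0.006]]
-- seg
[[0.0006,-0.0352,-0.0100],[4.66,0.01,-0.02]]
[[0.0006,-0.0359,-0.0071],[4.66,0.01,-0.02]]
[[0.0006,-0.0363,-0.0042],[4.66,0.01,-0.02]]
[[0.0006,-0.0366,-0.0012],[4.66,0.01,-0.02]]
[[0.0006,-0.0365,0.0017],[4.66,0.01,-0.02]]
[[0.0006,-0.0363,0.0047],[4.66,0.01,-0.02]]
[[0.0006,-0.0358,0.0076],[4.66,0.01,-0.02]]
[[0.0006,-0.0350,0.0105],[4.66,0.01,-0.02]]
[[0.0007,-0.0341,0.0133],[4.66,0.01,-0.02]]
[[0.0007,-0.0329,0.0160],[4.66,0.01,-0.02]]
[[0.0007,-0.0315,0.0187],[4.66,0.01,-0.02]]
[[0.0007,-0.0298,0.0212],[4.66,0.01,-0.02]]
[[0.0007,-0.0280,0.0235],[4.66,0.01,-0.02]]
[[0.0007,-0.0260,0.0257],[4.66,0.01,-0.02]]
[[0.0007,-0.0238,0.0277],[4.66,0.01,-0.02]]
[[0.0007,-0.0215,0.0296],[4.66,0.01,-0.02]]
[[0.0007,-0.0190,0.0312],[4.66,0.01,-0.02]]
[[0.0007,-0.0164,0.0327],[4.66,0.01,-0.02]]
[[0.0007,-0.0137,0.0339],[4.66,0.01,-0.02]]
[[0.0007,-0.0109,0.0349],[4.66,0.01,-0.02]]
```

```bash
python3 -m jog '[[[0,-0.0352,-0.01],[4.7,0,0],0],[[0,-0.0359,-0.0071],[4.7,0,0],0],[[0,-0.0363,-0.0042],[4.7,0,0],0],[[0,-0.0366,-0.0012],[4.7,0,0],0],[[0,-0.0365,0.0017],[4.7,0,0],0]]'; python3 -m jog '[[[0,-0.0363,0.0047],[4.7,0,0],0],[[0,-0.0358,0.0076],[4.7,0,0],0],[[0,-0.035,0.0105],[4.7,0,0],0],[[0,-0.0341,0.0133],[4.7,0,0],0],[[0,-0.0329,0.016],[4.7,0,0],0]]'; python3 -m jog '[[[0,-0.0315,0.0187],[4.6,0,0],0],[[0,-0.0298,0.0212],[4.6,0,0],0],[[0,-0.028,0.0235],[4.6,0,0],0],[[0,-0.026,0.0257],[4.6,0,0],0],[[0,-0.0238,0.0277],[4.6,0,0],0]]'; python3 -m jog '[[[0,-0.0215,0.0296],[4.6,0,0],0],[[0,-0.019,0.0312],[4.6,0,0],0],[[0,-0.0164,0.0327],[4.6,0,0],0]]'; python3 rec.py; python3 -c "
from plan import *
rows([([542.5,-327.9,240],down(16.7),3),([542.5,-327.9,110],down(16.7),4)])"
```

```text
clock: 35.4
eef_pos: [504.6, 218.2, 277.3]
orientation: [0.025, 0.706, -0.021, 0.708]
contact_force: [-0.8, -0.2, -2.3]
grip_width: 10.3
clock: 36.02
eef_pos: [516.3, 35.7, 276.4]
orientation: [0.168, 0.686, -0.165, 0.688]
contact_force: [1.1, -0.8, -2.2]
grip_width: 10.6
clock: 36.65
eef_pos: [528.4, -149.0, 274.0]
orientation: [0.303, 0.64, -0.3, 0.639]
contact_force: [1.1, -1.1, -2.7]
grip_width: 10.5
clock: 37.02
eef_pos: [535.7, -259.1, 272.9]
orientation: [0.378, 0.6, -0.375, 0.597]
contact_force: [-0.0, 0.8, -2.5]
grip_width: 10.4
37.025 [ 0.589  0.3   -0.3    1.754  0.092  1.103  0.708] [ 535.7 -259.1  272.9]
[[-0.     0.901  0.433]
 [ 0.006  0.433 -0.901]
 [-1.     0.002 -0.005]]
-- seg
[[0.0108,-0.0079,0.0217],[2.99,-0.10,-0.03]]
[[0.0109,-0.0068,0.0221],[2.99,-0.10,-0.03]]
[[0.0109,-0.0056,0.0224],[2.99,-0.10,-0.03]]
-- seg
[[0.0325,0.0000,0.0000],[0.00,0.00,-0.00]]
[[0.0325,0.0000,0.0000],[0.00,0.00,-0.00]]
[[0.0325,0.0000,0.0000],[0.00,0.00,-0.00]]
[[0.0325,0.0000,0.0000],[0.00,0.00,-0.00]]
```

```bash
python3 -m jog '[[[0.011,-0.0079,0.0217],[3,0,0],0],[[0.011,-0.0068,0.0221],[3,0,0],0],[[0.011,-0.0056,0.0224],[3,0,0],0],[[0.03,0,0],[0,0,0],0],[[0.03,0,0],[0,0,0],0]]'; python3 -m jog '[[[0.03,0,0],[0,0,0],0],[[0.015,0,0],[0,0,0],0],[[0,0,0],[0,0,0],0]]'; python3 rec.py; python3 -c "
from plan import *
rows([([542.5,-327.9,106],down(16.7),1)])"
```

```text
clock: 37.65
eef_pos: [542.8, -325.5, 178.1]
orientation: [0.423, 0.569, -0.42, 0.567]
contact_force: [0.1, -0.9, -2.5]
grip_width: 10.5
clock: 38.02
eef_pos: [542.4, -324.6, 133.7]
orientation: [0.422, 0.57, -0.419, 0.566]
contact_force: [0.0, -0.1, -3.0]
grip_width: 10.5
38.025 [ 0.615  0.497 -0.23   1.793  0.136  0.871  0.62 ] [ 542.4 -324.6  133.7]
[[-0.002  0.957  0.292]
 [ 0.006  0.292 -0.957]
 [-1.     0.    -0.007]]
-- seg
[[0.0277,-0.0009,0.0033],[0.25,-0.38,-0.01]]
```

```bash
python3 -m jog '[[[0.018,-0.0009,0.0033],[0.3,-0.4,0],0],[[0.01,0,0],[0,0,0],0],[[0,0,0],[0,0,0],0]]'; python3 rec.py; python3 -c "
from plan import *
rows([([542.5,-327.9,100],down(16.7),1)])"
```

```text
clock: 38.4
eef_pos: [542.4, -327.9, 105.8]
orientation: [0.422, 0.567, -0.422, 0.567]
contact_force: [-0.1, -0.3, -2.4]
grip_width: 10.3
38.4 [ 0.608  0.531 -0.219  1.809  0.152  0.816  0.605] [ 542.4 -327.9  105.8]
[[ 0.001  0.958  0.287]
 [-0.001  0.287 -0.958]
 [-1.     0.     0.001]]
-- seg
[[0.0058,0.0001,0.0000],[-0.03,0.04,-0.02]]
```

```bash
python3 -m jog '[[[0.0045,0,0],[0,0,0],0],[[0.0013,0,0],[0,0,0],0],[[0,0,0],[0,0,0],0]]'; python3 rec.py;python3 -m jog '[[[0,0,0],[0,0,0],0.05],[[0,0,0],[0,0,0],0.05],[[-0.03,0,0],[0,0,0],0.05],[[-0.05,0,0],[0,0,0],0.05],[[-0.05,0,0],[0,0,0],0.05]]'; python3 -m jog '[[[-0.05,-0.03,0.03],[0,0,0],0.05],[[0,-0.04,0.05],[0,0,0],0.05],[[0,-0.04,0.05],[0,0,0],0.05],[[0,-0.04,0.05],[0,0,0],0.05],[[0,0,0],[0,0,0],0.05]]'; python3 rec.py; python3 - <<'E'
from h import *
c=cap('top','t9.png'); P=pts(c); h=P[:,:,2]; s=cap('scene','s9.png')
for name,(u,v) in dict(L=(231,165),M=(298,160),R=(365,172)).items():
    m=np.zeros(h.shape,bool); m[v-28:v+28,u-28:u+28]=1
    fin=m&(h>85)&(h<130); body=m&(h>50)&(h<130)
    r=cv2.minAreaRect(P[fin][:,:2].astype(np.float32)); rb=cv2.minAreaRect(P[body][:,:2].astype(np.float32))
    print(name,fin.sum(),np.median(P[fin][:,2]).round(1),np.round(r[0],1),np.round(r[1],1),round(r[2],1),'body',np.round(rb[0],1),np.round(rb[1],1),round(rb[2],1))
E
```

```text
clock: 38.78
eef_pos: [542.9, -328.1, 100.9]
orientation: [0.422, 0.566, -0.422, 0.568]
contact_force: [-0.2, -0.3, -2.2]
grip_width: 10.5
38.775 [ 0.607  0.538 -0.218  1.812  0.155  0.806  0.603] [ 542.9 -328.1  100.9]
[[ 0.002  0.958  0.287]
 [-0.001  0.287 -0.958]
 [-1.     0.001  0.002]]
clock: 39.4
eef_pos: [542.4, -327.8, 232.4]
orientation: [0.422, 0.566, -0.422, 0.568]
contact_force: [0.5, 0.2, 0.9]
grip_width: 50.1
clock: 40.02
eef_pos: [448.9, -542.5, 278.1]
orientation: [0.424, 0.565, -0.425, 0.566]
contact_force: [0.1, 0.6, 0.3]
grip_width: 50.3
40.025 [ 0.895  0.462 -0.153  1.499  0.076  1.184  1.012] [ 448.9 -542.5  278.1]
[[ 0.     0.96   0.28 ]
 [-0.003  0.28  -0.96 ]
 [-1.    -0.001  0.003]]
L 86 103.3 [573.3 114.6] [59.5 12.8] 71.0 body [573.9 115.2] [ 81.3 100.5] 70.5
M 90 103.5 [ 584.8 -110.3] [58.8 12.9] 71.6 body [ 585.4 -111. ] [ 80.1 100.6] 73.2
R 79 104.3 [ 545.2 -331.3] [11.9 57.4] 18.0 body [ 545.6 -330.7] [100.6  80.7] 16.5
```

View pics/t9.png

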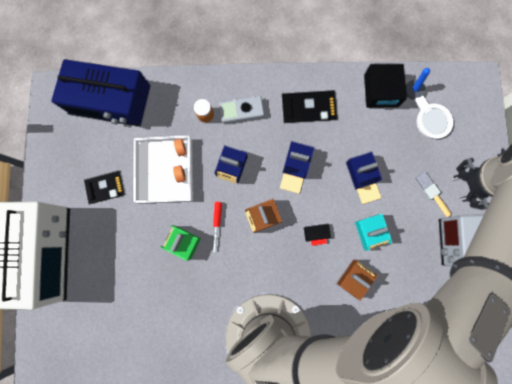

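View pics/s9.png

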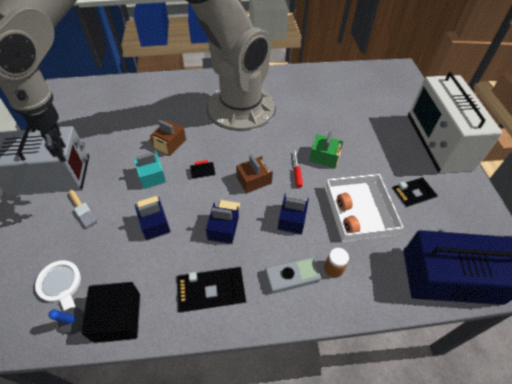

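```bash
python3 -m jog '[[[0,0,0],[0,0,0],0.05],[[0,0,0],[0,0,0],0.05],[[0,0,0],[0,0,0],0.05]]'; python3 - <<'E'
from h import *
a=cv2.imread('pics/top0.png').astype(int); c=cap('top','t10.png'); b=c['frame'][:,:,::-1].astype(int); t9=cv2.imread('pics/t9.png').astype(int)
d=(np.abs(a-b).max(2)>60).astype(np.uint8)
n=cv2.connectedComponentsWithStats(cv2.morphologyEx(d,cv2.MORPH_OPEN,np.ones((2,2),np.uint8)))
print([n[2][i].tolist() for i in range(1,n[0]) if n[2][i,4]>5])
d=np.abs(t9-b).max(2)[130:210,128:198]; print('tray change',(d>50).sum())
P=pts(c); f=c['frame'].astype(int); m=np.zeros(d.shape,bool); M=np.zeros(P.shape[:2],bool); M[132:206,132:194]=1
M&=(f[:,:,0]>f[:,:,2]+40)&(P[:,:,2]<150)
k=cv2.connectedComponentsWithStats(M.astype(np.uint8))
for i in range(1,k[0]):
    q=P[k[1]==i]; print(len(q),q.min(0).round(),q.max(0).round())
E
```

```text
clock: 40.5
eef_pos: [453.6, -536.7, 278.8]
orientation: [0.422, 0.567, -0.422, 0.568]
contact_force: [0.4, 0.2, -0.0]
grip_width: 50.3
[[175, 140, 13, 18, 184], [496, 143, 16, 20, 199], [469, 157, 4, 5, 15], [453, 159, 45, 50, 949], [174, 166, 14, 18, 204], [286, 168, 21, 11, 134], [281, 176, 22, 18, 279], [357, 179, 26, 25, 373], [449, 217, 63, 64, 1422], [493, 235, 12, 2, 24], [494, 241, 10, 2, 20], [494, 253, 11, 2, 22], [486, 280, 26, 17, 199], [483, 297, 7, 9, 36], [504, 296, 8, 8, 42], [424, 298, 20, 15, 207], [341, 305, 6, 3, 13], [319, 307, 5, 2, 10], [446, 307, 35, 43, 919], [310, 309, 4, 2, 8], [357, 308, 8, 7, 33], [392, 308, 28, 10, 142], [367, 313, 12, 6, 35], [256, 326, 17, 15, 82], [413, 326, 24, 28, 298], [367, 329, 53, 49, 314], [486, 329, 26, 55, 819], [230, 336, 17, 15, 88], [306, 340, 5, 5, 17], [475, 343, 19, 13, 105], [231, 345, 17, 12, 82], [299, 350, 62, 34, 664], [293, 353, 8, 31, 133], [370, 355, 28, 12, 154], [376, 355, 79, 29, 1521], [468, 360, 13, 8, 61], [477, 367, 9, 17, 60], [453, 381, 5, 3, 10], [352, 383, 7, 1, 7]]
tray change 0
160 [605. 270.  24.] [662. 309.  68.]
159 [517. 272.  22.] [571. 307.  68.]
```

Apart from the arm itself, the image only changed at the two transformers in the tray and at the two opened flaps. Everything is at rest, so I'm handing in.

```bash
python3 -c "
from plant import arm
print(arm.finish_job())"
```

```text
the job is handed in; nothing more can be done
None
```

I lifted all three blue bins first. The right and middle ones felt loaded (about 5.5 N and 6.5 N) and the left one empty (about 3 N). I tipped the middle and then the right bin low over the tray, and each transformer slid out; the left bin was only lifted, never tipped.

**Checks that passed**
- **Tray:** both transformers are in the tray and were not moving.
- **Bins:** all three stand upright, within about 3 mm and 1° of where I found them. The two tipped bins have their flaps open; the empty bin's flap is shut.
- **Bystanders:** apart from the arm, comparing the top view before and after shows changes only at the two transformers and the two opened flaps.
- **Time and robot:** the clock read about 40.5 s, and the gripper is clear of everything.

**Not as tidy as it could be**
- Both transformers stand on edge near the tray's side wall instead of lying flat. They reach about 68 mm, above the 45 mm rim.
- The right bin was released before the wrist force showed it resting on the bench, so it dropped about 1 mm. The earlier weighing put-downs were released the same way.

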